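Empty the pack discharge rack

TASK

First slide the load selector to its single-rib mark (isolated) while the battery packs are still in their docks. Then pull every docked pack straight up out of its snap dock and put all the packs, the loose one included, into the black tray, each upright or on a long side, flat on the tray's floor and not stacked. When all are in, slide the selector on to the middle of its double-rib mark (standby); leave everything else where it is.

Things in the scene. Friction and masses are not known exactly. Their poses are not given: they have to be found in the camera images.
- pack1_mid (a point): sea-green battery pack: block 110 (x) x 44 (y) x 46 mm on a grey foot 100 x 36 x 18 mm with a ridge along each long side (44 mm over the ridges); 64 mm high, 0.35 to 0.57 kg. Point: its centre, 32 mm above its underside; z to the terminals on top, x along its length. Starts snapped in dock 1 (absent in some starts).
- pack2_mid (a point): sea-green battery pack: block 110 (x) x 44 (y) x 46 mm on a grey foot 100 x 36 x 18 mm with a ridge along each long side (44 mm over the ridges); 64 mm high, 0.35 to 0.57 kg. Point: its centre, 32 mm above its underside; z to the terminals on top, x along its length. Starts snapped in dock 2 (absent in some starts).
- pack3_mid (a point): sea-green battery pack: block 110 (x) x 44 (y) x 46 mm on a grey foot 100 x 36 x 18 mm with a ridge along each long side (44 mm over the ridges); 64 mm high, 0.35 to 0.57 kg. Point: its centre, 32 mm above its underside; z to the terminals on top, x along its length. Starts snapped in dock 3 (absent in some starts).
- pack4_mid (a point): sea-green battery pack: block 110 (x) x 44 (y) x 46 mm on a grey foot 100 x 36 x 18 mm with a ridge along each long side (44 mm over the ridges); 64 mm high, 0.35 to 0.57 kg. Point: its centre, 32 mm above its underside; z to the terminals on top, x along its length. This one starts standing loose on the iron plate.
- bay1 (a point): dock 1 of the fixed rack (124 x 270 mm, docks 100 mm apart along y): centre of a docked pack, 40 mm above the table; z up, x along the pack. Side rails 47 mm apart inside, 63 outside, tops 28 mm above the table; sprung balls in them hold the pack's ridges. Pull straight up: they let go within 8 mm at 10 to 15 N plus the weight; the foot is clear 25 mm up.
- bay2 (a point): dock 2 of the fixed rack (124 x 270 mm, docks 100 mm apart along y): centre of a docked pack, 40 mm above the table; z up, x along the pack. Side rails 47 mm apart inside, 63 outside, tops 28 mm above the table; sprung balls in them hold the pack's ridges. Pull straight up: they let go within 8 mm at 10 to 15 N plus the weight; the foot is clear 25 mm up.
- bay3 (a point): dock 3 of the fixed rack (124 x 270 mm, docks 100 mm apart along y): centre of a docked pack, 40 mm above the table; z up, x along the pack. Side rails 47 mm apart inside, 63 outside, tops 28 mm above the table; sprung balls in them hold the pack's ridges. Pull straight up: they let go within 8 mm at 10 to 15 N plus the weight; the foot is clear 25 mm up.
- tray_in (a point): centre of the inner floor of the fixed black open tray, 4 mm above the table; inside 150 mm (tray's x) by 310 mm (tray's y), rim 39 mm above the table. z up.
- selector (a joint): position of the load selector's grip along its track, 0 to 0.12 m, growing along the track's y; it stays where it is left (about 2 N to slide). 0.065 = pointer at the single-rib mark, 0.02 = pointer midway between the two ribs of the double-rib mark. Starts above 0.09.
- selector_grip (a point): centre of the selector's upright black grip, 28 (x) by 20 (y) by 45 mm high, 37 mm above the table, with a small white pointer at its foot on the +x side; it slides on a fixed aluminium plate 90 by 190 mm, 14 mm high. y is the sliding direction.
- single_rib (a point): where the grip's centre is when its pointer is at the single-rib mark (isolated). The white ribs lie across the plate beside the track, on its +x side. y along the track.
- double_rib (a point): where the grip's centre is when its pointer is midway between the two ribs, 10 mm apart, of the double-rib mark (standby). y along the track.
- lug: brass terminal lug, about 62 x 26 mm, 22 mm high; origin at its underside. A bystander.
- insulator: cream ribbed ceramic insulator, 56 mm wide, 70 mm high, standing; origin at its underside. A bystander.
- spanner: steel spanner lying flat; origin at its underside. A bystander.
- jar: closed jar, 64 mm wide, 90 mm high, standing; origin at its underside. A bystander.
- driver: screwdriver lying flat; origin at its underside. A bystander.
- offcut: copper block 90 x 60 x 20 mm; origin at its underside. A bystander.
Not all that is in view belongs to the job. Leave any blue or red look-alike of the part that bears pack3_mid alone.

How it is judged:
On the way, in this order (a step that is already met when the one before it is completed fails the run):
1. the selector is at the single-rib mark (within 6 mm) with the packs still in their docks (value of joint selector between 0.059 and 0.071 m and distance between pack1_mid and bay1 below 0.012 m and distance between pack2_mid and bay2 below 0.012 m and distance between pack3_mid and bay3 below 0.012 m), for 0.2 s.
2. every pack lies flat on the tray floor while the selector is still at the single-rib mark (x of pack1_mid in the frame of tray_in between -0.07 and 0.07 m and y of pack1_mid in the frame of tray_in between -0.145 and 0.145 m and z of pack1_mid in the frame of tray_in between 0.012 and 0.042 m and (angle between pack1_mid's own z axis and vertical below 0.17 rad or angle between pack1_mid's own z axis and vertical above 2.97 rad or angle between pack1_mid's own y axis and vertical below 0.17 rad or angle between pack1_mid's own y axis and vertical above 2.97 rad) and x of pack2_mid in the frame of tray_in between -0.07 and 0.07 m and y of pack2_mid in the frame of tray_in between -0.145 and 0.145 m and z of pack2_mid in the frame of tray_in between 0.012 and 0.042 m and (angle between pack2_mid's own z axis and vertical below 0.17 rad or angle between pack2_mid's own z axis and vertical above 2.97 rad or angle between pack2_mid's own y axis and vertical below 0.17 rad or angle between pack2_mid's own y axis and vertical above 2.97 rad) and x of pack3_mid in the frame of tray_in between -0.07 and 0.07 m and y of pack3_mid in the frame of tray_in between -0.145 and 0.145 m and z of pack3_mid in the frame of tray_in between 0.012 and 0.042 m and (angle between pack3_mid's own z axis and vertical below 0.17 rad or angle between pack3_mid's own z axis and vertical above 2.97 rad or angle between pack3_mid's own y axis and vertical below 0.17 rad or angle between pack3_mid's own y axis and vertical above 2.97 rad) and x of pack4_mid in the frame of tray_in between -0.07 and 0.07 m and y of pack4_mid in the frame of tray_in between -0.145 and 0.145 m and z of pack4_mid in the frame of tray_in between 0.012 and 0.042 m and (angle between pack4_mid's own z axis and vertical below 0.17 rad or angle between pack4_mid's own z axis and vertical above 2.97 rad or angle between pack4_mid's own y axis and vertical below 0.17 rad or angle between pack4_mid's own y axis and vertical above 2.97 rad) and value of joint selector between 0.059 and 0.071 m), for 0.2 s.
3. the selector is at the double-rib mark (within 6 mm) with every pack in the tray (x of pack1_mid in the frame of tray_in between -0.07 and 0.07 m and y of pack1_mid in the frame of tray_in between -0.145 and 0.145 m and z of pack1_mid in the frame of tray_in between 0.012 and 0.042 m and (angle between pack1_mid's own z axis and vertical below 0.17 rad or angle between pack1_mid's own z axis and vertical above 2.97 rad or angle between pack1_mid's own y axis and vertical below 0.17 rad or angle between pack1_mid's own y axis and vertical above 2.97 rad) and x of pack2_mid in the frame of tray_in between -0.07 and 0.07 m and y of pack2_mid in the frame of tray_in between -0.145 and 0.145 m and z of pack2_mid in the frame of tray_in between 0.012 and 0.042 m and (angle between pack2_mid's own z axis and vertical below 0.17 rad or angle between pack2_mid's own z axis and vertical above 2.97 rad or angle between pack2_mid's own y axis and vertical below 0.17 rad or angle between pack2_mid's own y axis and vertical above 2.97 rad) and x of pack3_mid in the frame of tray_in between -0.07 and 0.07 m and y of pack3_mid in the frame of tray_in between -0.145 and 0.145 m and z of pack3_mid in the frame of tray_in between 0.012 and 0.042 m and (angle between pack3_mid's own z axis and vertical below 0.17 rad or angle between pack3_mid's own z axis and vertical above 2.97 rad or angle between pack3_mid's own y axis and vertical below 0.17 rad or angle between pack3_mid's own y axis and vertical above 2.97 rad) and x of pack4_mid in the frame of tray_in between -0.07 and 0.07 m and y of pack4_mid in the frame of tray_in between -0.145 and 0.145 m and z of pack4_mid in the frame of tray_in between 0.012 and 0.042 m and (angle between pack4_mid's own z axis and vertical below 0.17 rad or angle between pack4_mid's own z axis and vertical above 2.97 rad or angle between pack4_mid's own y axis and vertical below 0.17 rad or angle between pack4_mid's own y axis and vertical above 2.97 rad) and value of joint selector between 0.014 and 0.026 m), for 0.2 s.
At the end, for the whole second after the job is handed in: Every pack present rests inside the tray, upright, upside down or on a long side within 10 degrees, its centre below 42 mm above the tray floor (not stacked or leaning on the rim), and the selector is within 6 mm of the double-rib mark (all of step 3); the robot touches nothing.
It fails at once if a bystander is moved more than 30 mm (distance of any of lug, insulator, spanner, jar, driver, offcut from where it was at the start of the episode above 0.03 m).
Of pack1, pack2, pack3 only 2 to 3 are there at a start; the rules pass over those that are not, and their reading is None.
At some moment in a run one of pack4 may be knocked a few centimetres aside while the robot is not near it.
Once in a run the grip may slacken for a moment while it holds something.
It also fails if it takes over 192 s, if anything falls off the work surface, if the arm or the gripper's body presses on something with over 40 N, if the wrist force passes 120 N, or if a joint passes its speed limit or range.

ROBOT

A 6-joint arm with a two-finger parallel gripper is mounted at the origin on the work surface. World frame = base frame: x ahead of the robot, y to its left, z up, the work surface at z = 0. Lengths are in m, angles in rad, forces in N, time in s.
With the tool pointing down it reaches from about 0.4 to 0.925 m from the base axis. Payload 12.5 kg.
Tool frame: the origin (TCP) lies on the centre line of the jaws, within the pads' length; the fingertips stand 14 mm ahead of it and the grasp point (between the pads) lies 5 mm behind it; x points along the fingers, z is the direction in which the jaws open and shut, and the axes are right-handed (so a half turn about x gives the same grasp; the last joint's range is limited). The gripper opens to 95 mm and grips with 3 to 60 N. Pads are 20 mm wide; open, the fingers measure 119 mm over their backs; the gripper's body (75 mm by 180 mm) begins 59 mm behind the grasp point.
Start: joints at [1.047, 0.491, 1.559, -0, 1.092, -0.106], TCP at [0.254, 0.571, 0.229] pointing down, gripper open.
Joint ranges: [-3.1, 3.1], [-0.84, 2.19], [0.05, 2.79], [-1.13, 4.28], [0.06, 2.93], [-2.69, 2.69]. Speed limits (rad/s): [2.22, 2.22, 2.79, 3.14, 3.14, 3.14].

INTERFACE

Orientations are given as a 3x3 rotation matrix whose columns are the frame's x, y, z axes.
In Python, from station import arm gives the robot as it stands.
- The arm moves only by the tool arm_command, never from a script. Its argument "deltas" is a list of rows, each a list of 5 numbers: the shift along the tool's x, y, z in mm, then the turn about the tool's x in rad, then the gripper command: -1 is fully open, 1 is shut, values between are in proportion. In form: [[tx, ty, tz, twist, hand], ...]. A call has 1 to 5 rows; each row shifts and turns the commanded pose from where the row before left it, along the tool's axes as they then stand; what a row does not reach is not made up. A row lasts 1/12 s, in which the tool goes at most 41.7 mm and 7.16 degrees, less where a joint would pass 70% of its speed; a pose out of reach is approached as far as the arm can. A call is refused whole if a number of a shift passes 41.7 or a number of a turn 0.125, either way. A call with a gripper value outside its range is refused whole. The fingers move at their own pace and stop on an object; "squeeze" is the grip in N (left out, the last holds). Time passes only in rows, so rows that do not move let the fingers close. It gives the time, the measured TCP pose, the force and the opening at its end, in the units of the state.
- arm.state(): the state, without advancing time (a new reading comes with each control period).
- arm.grab_frame(name): name is "side" or "top"; returns a dict with "pixels" (420x560x3 uint8, red, green, blue), "depth" (420x560 float32, m along the optical axis (not along the pixel's ray), 0 where there is no reading), "fx", "fy", "cx", "cy" (pixels), "k1" (the pictures are not rectified: a ray, as slopes to the right and down, at radius r is drawn at 1 + k1 r^2 times it, then the intrinsics apply), "world_from_camera" (4x4, takes a point from camera to world coordinates). Camera axes: x right, y down, z forward; pixel columns grow to the right and rows downward; lengths in m; the calibration is good to about 2 mm. A picture is of the moment at which its call begins.
- arm.hand_in(): hands the job in, once; it reports no verdict.
The state is a dict: "time_s": time; "joint_positions": joint angles; "joint_velocities": joint speeds; "effort": joint torques, N m; "ee_pos": TCP position; "ee_rot": TCP orientation; "force": force on the tool from outside, world axes, zero at the start; "torque": the same for the moment, N m; "opening": finger opening in m.
Only numpy, scipy, OpenCV 4.12 (cv2) and the standard library are available. Lean on these libraries where they do the work, as an engineer would, in place of code of your own. Each camera call takes 0.05 s, during which the arm holds its last target.

## Working session

There is one attempt and no reset: what is moved stays moved. The work goes in short steps, Python scripts to look and compute and a tool call to move; the robot and the scene stay as the last step left them, time stands still between calls to the robot, and variables do not carry over. Pictures are saved under pics/ and viewed, and the job is handed in when it is done.

Besides the shell and the picture viewer there is one more tool, called after "Call:" as name(argument=value, ...), one argument or row to a line, values as JSON. arm_command: Moves the arm, as the interface text tells. Its arguments: {"type":"object","properties":{"deltas":{"type":"array","items":{"type":"array","items":{"type":"number"}}},"squeeze":{"type":"number"}},"required":["deltas"]}

```bash
mkdir -p pics; cat > h.py <<'E'
import numpy as np,cv2
from station import arm
def grab(n,save=None):
    f=arm.grab_frame(n)
    if save: cv2.imwrite('pics/'+save+'.png',cv2.cvtColor(f['pixels'],cv2.COLOR_RGB2BGR))
    return f
def rays(f,uv):
    K=np.array([[f['fx'],0,f['cx']],[0,f['fy'],f['cy']],[0,0,1.]])
    uv=np.asarray(uv,float).reshape(-1,1,2)
    p=cv2.undistortPoints(uv,K,np.array([f['k1'],0,0,0,0.]))[:,0]
    return np.c_[p,np.ones(len(p))]
def onplane(f,uv,z):
    d=rays(f,uv);T=np.array(f['world_from_camera']);D=d@T[:3,:3].T;o=T[:3,3]
    return o+D*((z-o[2])/D[:,2])[:,None]
def cloud(f):
    h,w=f['depth'].shape
    u,v=np.meshgrid(np.arange(w),np.arange(h))
    d=rays(f,np.stack([u,v],-1).reshape(-1,2).astype(float))*f['depth'].reshape(-1,1)
    T=np.array(f['world_from_camera'])
    return (d@T[:3,:3].T+T[:3,3]).reshape(h,w,3)
E
python3 - <<'E'
from h import *
s=arm.state();print({k:np.round(v,3).tolist() for k,v in s.items()})
for n in('top','side'):
    f=grab(n,n+'0');print(n,f['fx'],f['cx'],f['cy'],f['k1'],np.round(f['world_from_camera'],3).tolist())
E
```

```text
{'time_s': 0.0, 'joint_positions': [1.047, 0.492, 1.559, 0.0, 1.092, -0.106], 'joint_velocities': [0.0, -0.002, 0.001, -0.0, 0.002, 0.001], 'effort': [-0.002, -61.268, -25.818, 0.069, 0.048, -0.0], 'ee_pos': [0.253, 0.571, 0.228], 'ee_rot': [[-0.001, -0.914, 0.406], [-0.001, 0.406, 0.914], [-1.0, 0.0, -0.001]], 'force': [-0.01, -0.115, -0.337], 'torque': [0.037, -0.002, 0.039], 'opening': 0.095}
top 394.5421863751776 278.17211183114057 211.35525536350553 -0.019388802240154334 [[-0.128, -0.972, 0.197, 0.394], [-0.992, 0.125, -0.028, 0.019], [0.002, -0.199, -0.98, 1.199], [0.0, 0.0, 0.0, 1.0]]
side 382.8670091775163 285.02278004660866 208.7596190848253 -0.009994549674253476 [[0.825, -0.302, 0.478, -0.035], [-0.565, -0.473, 0.676, -0.884], [0.022, -0.828, -0.561, 0.8], [0.0, 0.0, 0.0, 1.0]]
```

View pics/top0.png

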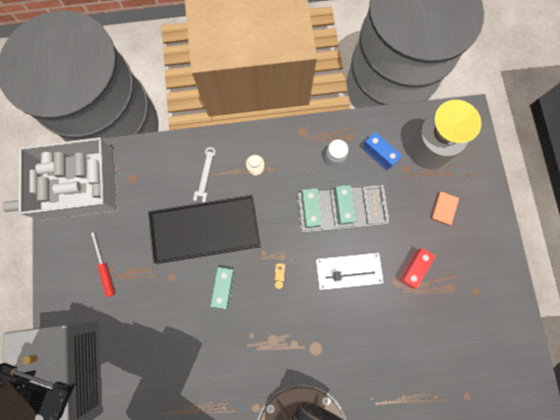

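View pics/side0.png

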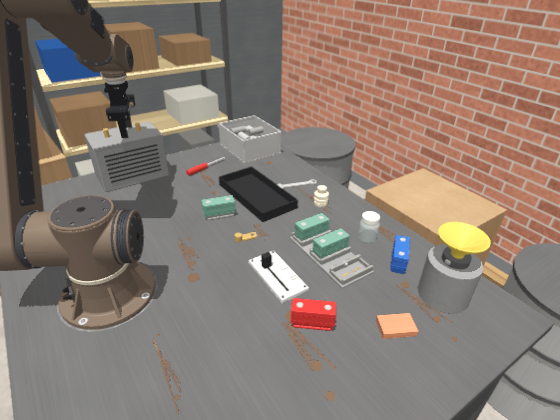

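Top view: two packs are docked, at (312,207) and (346,204), and the dock at (374,203) is empty. The loose pack is at (222,287), the tray at (204,229), and the selector plate at (350,271) with its grip near (337,274). The red and blue blocks are look-alikes. I'll measure next.

```bash
cat > m.py <<'E'
from h import *
def green(f):
    hsv=cv2.cvtColor(f['pixels'],cv2.COLOR_RGB2HSV)
    m=cv2.inRange(hsv,(70,60,50),(95,255,255))
    m=cv2.morphologyEx(m,cv2.MORPH_CLOSE,np.ones((5,5)))
    return m
def packs(f,ztop=None):
    m=green(f);c=cloud(f);n,l,st,_=cv2.connectedComponentsWithStats(m)
    for i in range(1,n):
        if st[i,4]<80: continue
        P=c[(l==i)&(f['depth']>0)]
        zt=np.percentile(P[:,2],90)
        q=P[P[:,2]>zt-0.008]
        r=cv2.minAreaRect((q[:,:2]*1000).astype(np.float32))
        b=cv2.boxPoints(r);e=[b[1]-b[0],b[2]-b[1]];e=max(e,key=np.linalg.norm)
        print('px',st[i,:4].tolist(),'n',len(q),'ztop',round(zt,4),'c',np.round(r[0],1),'size',np.round(r[1],1),'long ang deg',round(np.degrees(np.arctan2(e[1],e[0]))%180,1),'mean',np.round(q.mean(0)*1000,1))
E
python3 - <<'E'
from m import *
for n in('top','side'):
    f=grab(n);print(n);packs(f)
    im=cv2.cvtColor(f['pixels'],cv2.COLOR_RGB2BGR)
    y0,y1,x0,x1=(245,300,305,395) if n=='top' else (235,310,235,320)
    cv2.imwrite(f'pics/sel_{n}.png',cv2.resize(im[y0:y1,x0:x1],None,fx=8,fy=8 if n=='top' else 7,interpolation=cv2.INTER_CUBIC))
E
```

```text
top
side
px [202, 196, 33, 21] n 227 ztop 0.0665 c [421.7 170.9] size [ 45.2 107.1] long ang deg 164.3 mean [419.9 168.4  64.8]
px [295, 213, 54, 45] n 644 ztop 0.074 c [ 617.6 -163.5] size [144.3 106.5] long ang deg 88.5 mean [ 614.4 -170.7   72.4]
```

```bash
python3 - <<'E'
from m import *
f=grab('top');c=cloud(f);im=f['pixels']
# tray dark mask
g=im.max(2)
m=((g<28)).astype(np.uint8)*255
m[:190]=0;m[270:]=0;m[:,:140]=0;m[:,270:]=0
m=cv2.morphologyEx(m,cv2.MORPH_OPEN,np.ones((5,5)))
cs,_=cv2.findContours(m,0,2);k=max(cs,key=cv2.contourArea);print('tray area',cv2.contourArea(k))
P=c[m>0];print('z pct',np.percentile(P[:,2],[5,25,50,75,95]))
q=P[P[:,2]<0.01];r=cv2.minAreaRect((q[:,:2]*1000).astype(np.float32));print('floor',r)
q=P[(P[:,2]>0.03)];r=cv2.minAreaRect((q[:,:2]*1000).astype(np.float32));print('rim',r)
# plate
m=(g>110).astype(np.uint8)*255;m[:250]=0;m[293:]=0;m[:,:312]=0;m[:,388:]=0
cs,_=cv2.findContours(m,0,2);k=max(cs,key=cv2.contourArea)
r=cv2.minAreaRect(k);b=cv2.boxPoints(r);print('plate px',r, onplane(f,b,0.014).round(4).tolist())
q=c[260:285,312:388].reshape(-1,3);q=q[q[:,2]>0.04];print('grip pts',len(q),q.mean(0),q.min(0),q.max(0))
E
```

```text
Traceback (most recent call last):
ValueError: max() iterable argument is empty
```

View pics/sel_top.png

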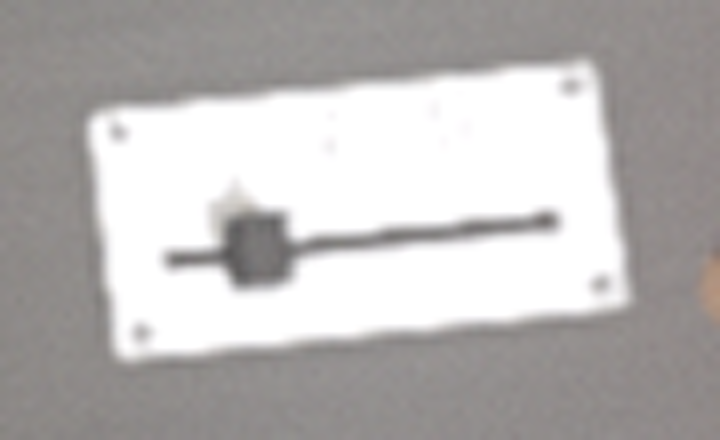

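View pics/sel_side.png

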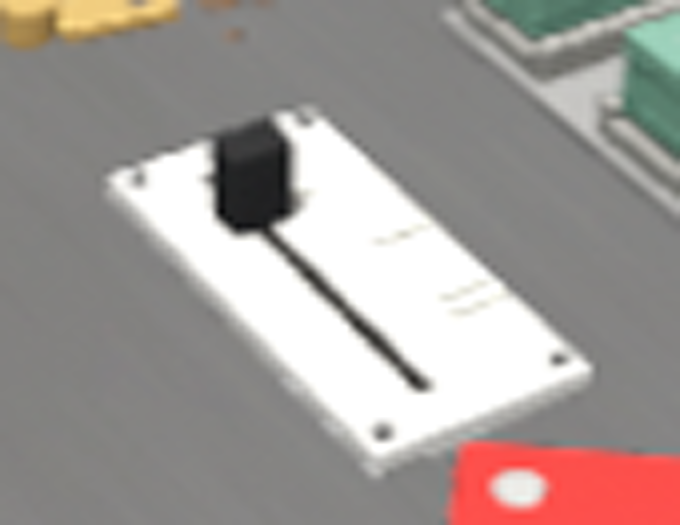

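The crops show the grip at the +y end of its track. In the side crop the single rib is at (400,235) and the double ribs at (475,295). The top exposure seems to have changed, so I'll look again.

```bash
python3 - <<'E'
from m import *
f=grab('top','top1');im=f['pixels'];hsv=cv2.cvtColor(im,cv2.COLOR_RGB2HSV)
for p in [(312,207),(346,204),(222,287),(204,229),(320,262),(60,250),(350,258)]: print(p,im[p[1],p[0]],hsv[p[1],p[0]],f['depth'][p[1],p[0]])
E
```

```text
(312, 207) [172 215 194] [ 75  51 215] 1.1564735
(346, 204) [170 214 193] [ 76  52 214] 1.1528584
(222, 287) [176 219 198] [ 75  50 219] 1.1094228
(204, 229) [80 78 77] [10 10 80] 1.2078928
(320, 262) [227 225 228] [140   3 228] 1.1772262
(60, 250) [127 126 122] [ 24  10 127] 1.196842
(350, 258) [255 255 255] [  0   0 255] 1.1790515
```

View pics/top1.png

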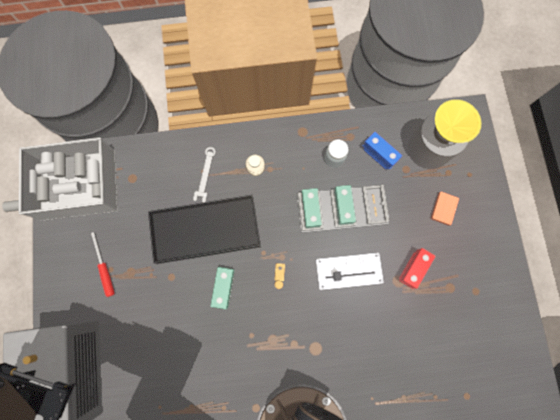

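```bash
sed -i 's/(70,60,50)/(68,30,50)/' m.py; python3 - <<'E'
from m import *
for n in('top','side'):
    f=grab(n);print(n);packs(f)
f=grab('top');c=cloud(f);im=f['pixels']
print('table z',np.median(c[230:330,60:90][...,2]), np.median(c[300:330,380:440][...,2]))
roi=np.zeros(im.shape[:2],bool);roi[185:272,140:270]=1
P=c[roi&(f['depth']>0)]
print(np.histogram(P[:,2],bins=np.arange(-0.01,0.06,0.004)))
g=cv2.GaussianBlur(im,(3,3),0).max(2)
t=np.median(im[215:245,170:240].max(2));tb=np.median(im[280:330,380:440].max(2));print(t,tb)
m=((g<(t+tb)/2)&roi).astype(np.uint8)*255
m=cv2.morphologyEx(m,cv2.MORPH_OPEN,np.ones((5,5)))
cs,_=cv2.findContours(m,0,2);k=max(cs,key=cv2.contourArea);r=cv2.minAreaRect(k);b=cv2.boxPoints(r);print('tray px',r,'outer corners@rim',onplane(f,b,0.039).round(3).tolist())
q=P[(P[:,2]>0.028)&(P[:,2]<0.05)];r=cv2.minAreaRect((q[:,:2]*1000).astype(np.float32));print('rim cloud',r,len(q))
# plate
m=(g>185).astype(np.uint8)*255;m[:250]=0;m[293:]=0;m[:,:312]=0;m[:,388:]=0
cs,_=cv2.findContours(m,0,2);k=max(cs,key=cv2.contourArea)
r=cv2.minAreaRect(k);b=cv2.boxPoints(r);B=onplane(f,b,0.014);print('plate px',r,B.round(4).tolist(),'ctr',B.mean(0))
q=c[262:288,325:350].reshape(-1,3);q=q[q[:,2]>0.045];print('grip pts',len(q),q.mean(0),q.min(0),q.max(0))
f=grab('side');im=cv2.cvtColor(f['pixels'],cv2.COLOR_RGB2BGR)
# ribs from the crop (offset 235,235; scale 8 x 7)
for nm,u,v,z in[('single a',372,242,.0155),('single b',425,228,.0155),('dbl a',442,298,.0155),('dbl b',487,283,.0155),('dbl2 a',455,312,.0155),('dbl2 b',512,296,.0155),('slot near',262,228,.014),('slot end',425,386,.014),('c1',112,182,.014),('c2',310,108,.014),('c3',590,374,.014),('c4',375,462,.014)]:
    print(nm,onplane(f,[[u/8+235-.44,v/7+235-.43]],z).round(4))
E
```

```text
top
px [335, 185, 21, 39] n 486 ztop 0.0748 c [ 618.4 -211.2] size [ 43.4 110.2] long ang deg 178.2 mean [ 617.3 -211.    72.3]
px [301, 188, 20, 40] n 487 ztop 0.0749 c [ 621.1 -111.3] size [ 43.2 110.6] long ang deg 177.5 mean [ 620.2 -111.4   72.3]
px [210, 267, 24, 42] n 562 ztop 0.0669 c [424.2 173.8] size [ 44.4 109.4] long ang deg 163.8 mean [423.4 173.5  64.3]
side
px [201, 195, 35, 22] n 261 ztop 0.0666 c [423.  172.3] size [ 49.4 108.3] long ang deg 163.3 mean [421.4 168.9  64.7]
px [294, 213, 56, 45] n 692 ztop 0.0739 c [ 620.  -161.8] size [148.1 112.3] long ang deg 88.5 mean [ 616.1 -169.1   72.4]
table z 0.0005021679767165388 0.0007269343872466916
(array([  17,  866, 4011, 4121, 1240,  114,   75,   73,   65,   75,   84,
        196,  249,   36,    2,    2,    2]), array([-0.01 , -0.006, -0.002,  0.002,  0.006,  0.01 ,  0.014,  0.018,
        0.022,  0.026,  0.03 ,  0.034,  0.038,  0.042,  0.046,  0.05 ,
        0.054,  0.058]))
81.0 137.0
tray px ((202.83111572265625, 229.26351928710938), (54.326969146728516, 109.06983184814453), 81.02737426757812) outer corners@rim [[0
[... 295 characters left out ...]
 84.14398956298828) [[0.4756, -0.1063, 0.014], [0.4703, -0.3026, 0.014], [0.3761, -0.2955, 0.014], [0.3818, -0.1022, 0.014]] ctr [ 0.42597653 -0.20167283  0.014     ]
grip pts 77 [ 0.41415417 -0.14902819  0.11786134] [ 0.39400641 -0.16881028  0.0466812 ] [0.42866268 0.01896325 1.19888419]
single a [[ 0.4434 -0.1959  0.0155]]
single b [[ 0.4647 -0.1996  0.0155]]
dbl a [[ 0.4459 -0.2375  0.0155]]
dbl b [[ 0.4647 -0.2393  0.0155]]
dbl2 a [[ 0.4451 -0.2467  0.0155]]
dbl2 b [[ 0.4678 -0.2504  0.0155]]
slot near [[ 0.4147 -0.1651  0.014 ]]
slot end [[ 0.4134 -0.2736  0.014 ]]
c1 [[ 0.3825 -0.1094  0.014 ]]
c2 [[ 0.4726 -0.1088  0.014 ]]
c3 [[ 0.4656 -0.3     0.014 ]]
c4 [[ 0.3765 -0.2972  0.014 ]]
```

```bash
python3 - <<'E'
from m import *
f=grab('top');c=cloud(f);im=f['pixels'];cc=cloud(f)
q=c[260:290,322:352].reshape(-1,3);q=q[(q[:,2]>0.045)&(q[:,2]<.08)]
r=cv2.minAreaRect((q[:,:2]*1000).astype(np.float32));print('grip top',len(q),np.median(q,0),r)
g=im.max(2).astype(np.uint8)
m=(g<150).astype(np.uint8);m[:264]=0;m[284:]=0;m[:,:328]=0;m[:,347:]=0
m=cv2.morphologyEx(m,cv2.MORPH_OPEN,np.ones((4,4)))
cs,_=cv2.findContours(m,0,2);k=max(cs,key=cv2.contourArea);print('px',cv2.minAreaRect(k),onplane(f,[cv2.minAreaRect(k)[0]],.0595))
# tray: rim pts near height .039 in dark mask
g=cv2.GaussianBlur(im,(3,3),0).max(2)
m=(g<108);roi=np.zeros_like(m);roi[190:270,145:265]=1;m&=roi
P=c[m];fl=P[(P[:,2]<.008)]
for nm,lo,hi in(('floor',-.01,.009),('rim',.034,.045)):
    q=P[(P[:,2]>lo)&(P[:,2]<hi)]
    # robust edges, restricting
    q=q[(abs(q[:,0]-.6)<.1)&(abs(q[:,1]-.215)<.18)]
    r=cv2.minAreaRect((q[:,:2]*1000).astype(np.float32));print(nm,len(q),r,np.percentile(q,[1,99],axis=0).round(3).tolist())
f=grab('side');c=cloud(f)
q=c[250:272,255:280].reshape(-1,3);q=q[(q[:,2]>0.052)&(q[:,2]<.07)]
print('side grip top',len(q),q.mean(0),q.min(0),q.max(0))
im=f['pixels'];cv2.imwrite('pics/traytop.png',cv2.resize(cv2.cvtColor(arm.grab_frame('top')['pixels'],cv2.COLOR_RGB2BGR)[185:275,140:275],None,fx=5,fy=5,interpolation=cv2.INTER_CUBIC))
E
```

```text
grip top 73 [ 0.41549271 -0.15820304  0.05902366] ((415.0395202636719, -158.6559295654297), (27.46927261352539, 19.53522491455078), 0.8623952269554138)
px ((337.5, 276.5), (7.0, 7.0), 90.0) [[ 0.41312114 -0.15679742  0.0595    ]]
floor 4801 ((610.4229125976562, 220.5942840576172), (169.64942932128906, 331.5880126953125), 2.162121534347534) [[0.531, 0.062, -0.001], [0.683, 0.368, 0.009]]
rim 474 ((605.1737060546875, 214.16629028320312), (158.814453125, 319.0528869628906), 2.139880895614624) [[0.522, 0.054, 0.034], [0.688, 0.374, 0.044]]
side grip top 59 [ 0.4136275  -0.16246521  0.05855996] [ 0.400767   -0.17151461  0.05269021] [ 0.4276334  -0.14883414  0.06283512]
```

View pics/traytop.png

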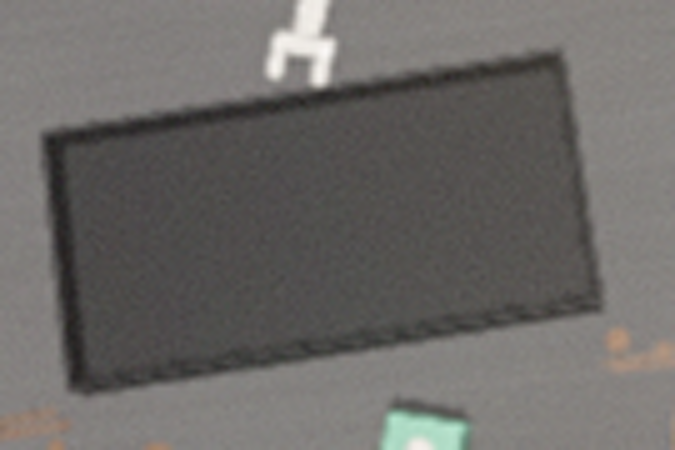

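The tray centre is about (0.605, 0.214) with yaw +2.1°. The grip is at (0.415, -0.159) and the single-rib target at y≈-0.1965. First I'll rotate the tool so the jaws lie along the track.

```bash
cat > go.py <<'E'
import sys
from h import *
# usage: go.py x y z(mm) [zang_deg]: prints required tool delta
s=arm.state();p=np.array(s['ee_pos'])*1000;R=np.array(s['ee_rot'])
a=[float(v) for v in sys.argv[1:]]
print('t',round(s['time_s'],2),'p',p.round(1),'zang',round(np.degrees(np.arctan2(R[1,2],R[0,2])),2),'F',np.round(s['force'],1),'open',round(s['opening'],4),'q6',np.round(s['joint_positions'],2)[[0,5]])
if len(a)>=3: print('tool delta',(R.T@(np.array(a[:3])-p)).round(1))
if len(a)>3:
    d=(np.degrees(np.arctan2(R[1,2],R[0,2]))-a[3]+180)%360-180;print('twist',round(np.radians(d),3))
    c,sn=np.cos(np.radians(a[3])),np.sin(np.radians(a[3]))
    Rn=np.array([[0,-sn,c],[0,c,sn],[-1,0,0]]);print('delta after twist',(Rn.T@(np.array(a[:3])-p)).round(1))
E
python3 go.py 415 -159 229 88.4
```

```text
t 0.65 p [253.6 571.3 228.7] zang 66.06 F [ 0.4  0.2 -0.2] open 0.0953 q6 [ 1.05 -0.11]
tool delta [-4.000e-01 -4.438e+02 -6.020e+02]
twist -0.39
delta after twist [-3.000e-01 -1.818e+02 -7.255e+02]
```

Call:
arm_command(
  deltas=[
    [0,0,0,-0.1,-0.2],
    [0,0,0,-0.1,-0.2],
    [0,0,0,-0.1,-0.2],
    [0,0,0,-0.091,-0.2],
  ],
  squeeze=20,
)

```text
time_s: 0.98
ee_pos: [0.2536, 0.5713, 0.2287]
ee_rot: [[0.0, -1.0, 0.022], [0.0, 0.022, 1.0], [-1.0, -0.0, 0.0]]
force: [0.1, -0.8, 0.4]
opening: 0.0739
```

```bash
python3 go.py 415 -159 229 88.4
```

```text
t 0.98 p [253.6 571.3 228.7] zang 88.76 F [ 0.1 -0.8  0.4] open 0.0739 q6 [ 1.05 -0.5 ]
tool delta [-4.000e-01 -1.772e+02 -7.266e+02]
twist 0.006
delta after twist [-3.000e-01 -1.818e+02 -7.255e+02]
```

Call:
arm_command(
  deltas=[
    [0,-28,-30,0,-0.2],
    [0,-28,-30,0,-0.2],
    [0,-28,-30,0,-0.2],
    [0,-28,-30,0,-0.2],
    [0,-28,-30,0,-0.2],
  ],
)

```text
time_s: 1.4
ee_pos: [0.3904, 0.4161, 0.2288]
ee_rot: [[0.0, -1.0, 0.026], [0.0, 0.026, 1.0], [-1.0, -0.0, 0.0]]
force: [0.6, 0.2, 0.3]
opening: 0.0574
```

Call:
arm_command(
  deltas=[
    [0,-28,-38,0,-0.2],
    [0,-10,-38,0,-0.2],
    [0,0,-38,0,-0.2],
    [0,0,-38,0,-0.2],
    [0,0,-38,0,-0.2],
  ],
)

```text
time_s: 1.82
ee_pos: [0.419, 0.2294, 0.2286]
ee_rot: [[0.0, -1.0, 0.027], [0.0, 0.027, 1.0], [-1.0, -0.0, 0.0]]
force: [-0.5, 0.3, -0.2]
opening: 0.057
```

Call:
arm_command(
  deltas=[
    [0,0,-38,0,-0.2],
    [0,0,-38,0,-0.2],
    [0,0,-38,0,-0.2],
    [0,0,-38,0,-0.2],
    [0,0,-38,0,-0.2],
  ],
)

```text
time_s: 2.23
ee_pos: [0.4137, 0.0396, 0.2289]
ee_rot: [[0.001, -1.0, 0.027], [0.0, 0.027, 1.0], [-1.0, -0.001, 0.0]]
force: [0.9, -0.1, -0.0]
opening: 0.0569
```

Call:
arm_command(
  deltas=[
    [0,0,-38,0,-0.2],
    [0,0,-38,0,-0.2],
    [0,0,-38,0,-0.2],
    [0,0,-38,0,-0.2],
    [0,0,0,0,-0.2],
  ],
)

```text
time_s: 2.65
ee_pos: [0.4103, -0.1159, 0.2288]
ee_rot: [[0.001, -1.0, 0.031], [-0.001, 0.031, 1.0], [-1.0, -0.001, -0.001]]
force: [-0.2, 0.7, -0.9]
opening: 0.057
```

```bash
python3 go.py 415 -159 40 88.4
```

```text
t 2.65 p [ 410.3 -115.9  228.8] zang 88.2 F [-0.2  0.7 -0.9] open 0.057 q6 [-0.43 -1.97]
tool delta [188.9  -5.9 -42.7]
twist -0.003
delta after twist [188.8  -5.9 -43. ]
```

Call:
arm_command(
  deltas=[
    [20,-6,-21,0,-0.2],
    [30,0,-21.5,0,-0.2],
    [40,0,0,0,-0.2],
    [40,0,0,0,-0.2],
    [40,0,0,0,-0.2],
  ],
)

```text
time_s: 3.07
ee_pos: [0.415, -0.1536, 0.0574]
ee_rot: [[0.002, -1.0, 0.028], [-0.001, 0.028, 1.0], [-1.0, -0.002, -0.001]]
force: [1.1, -0.6, -0.4]
opening: 0.0571
```

```bash
python3 go.py 415 -159 40 88.4
```

```text
t 3.07 p [ 415.  -153.6   57.4] zang 88.42 F [ 1.1 -0.6 -0.4] open 0.0571 q6 [-0.5  -2.05]
tool delta [17.4 -0.1 -5.4]
twist 0.0
delta after twist [17.4 -0.1 -5.4]
```

Call:
arm_command(
  deltas=[
    [18,0,-5,0,-0.2],
    [0,0,0,0,-0.2],
    [0,0,0,0,0.4],
    [0,0,0,0,0.8],
    [0,0,0,0,0.8],
  ],
)

```text
time_s: 3.48
ee_pos: [0.4156, -0.1585, 0.0421]
ee_rot: [[0.002, -1.0, 0.026], [-0.001, 0.026, 1.0], [-1.0, -0.003, -0.001]]
force: [-0.9, 0.6, -0.5]
opening: 0.0426
```

Call:
arm_command(
  deltas=[
    [0,0,0,0,0.8],
    [0,0,0,0,0.8],
    [0,0,0,0,0.8],
  ],
)

```text
time_s: 3.73
ee_pos: [0.4151, -0.1584, 0.0414]
ee_rot: [[0.001, -1.0, 0.027], [-0.001, 0.027, 1.0], [-1.0, -0.001, -0.001]]
force: [0.3, 0.8, -0.4]
opening: 0.0226
```

```bash
python3 go.py 414 -196.5 40 88.4
```

```text
t 3.73 p [ 415.1 -158.4   41.4] zang 88.47 F [ 0.3  0.8 -0.4] open 0.0226 q6 [-0.51 -2.06]
tool delta [  1.4   0.1 -38.1]
twist 0.001
delta after twist [  1.4   0.  -38.1]
```

Almost closed. I'll finish closing, then slide.

Call:
arm_command(
  deltas=[
    [0,0,0,0,0.8],
    [0,0,0,0,0.8],
  ],
)

```text
time_s: 3.9
ee_pos: [0.4151, -0.1584, 0.0412]
ee_rot: [[0.001, -1.0, 0.027], [-0.0, 0.027, 1.0], [-1.0, -0.001, -0.0]]
force: [-0.3, 0.6, 10.0]
opening: 0.0198
```

Call:
arm_command(
  deltas=[
    [0,0,-9.5,0,0.8],
    [0,0,-9.5,0,0.8],
    [0,0,-9.5,0,0.8],
    [0,0,-9.5,0,0.8],
    [0,0,0,0,0.8],
  ],
)

```text
time_s: 4.32
ee_pos: [0.4141, -0.1977, 0.0412]
ee_rot: [[0.001, -1.0, 0.027], [-0.001, 0.027, 1.0], [-1.0, -0.001, -0.001]]
force: [-2.1, -0.9, 8.8]
opening: 0.0199
```

```bash
python3 go.py 414 -196.5 40 88.4; python3 - <<'E'
from h import *
f=grab('side')
cv2.imwrite('pics/s2.png',cv2.resize(cv2.cvtColor(f['pixels'],cv2.COLOR_RGB2BGR)[225:310,235:330],None,fx=7,fy=7,interpolation=cv2.INTER_CUBIC))
E
```

```text
t 4.32 p [ 414.1 -197.7   41.2] zang 88.43 F [-2.1 -0.9  8.8] open 0.0199 q6 [-0.59 -2.13]
tool delta [1.2 0.1 1.2]
twist 0.001
delta after twist [1.2 0.1 1.2]
```

View pics/s2.png

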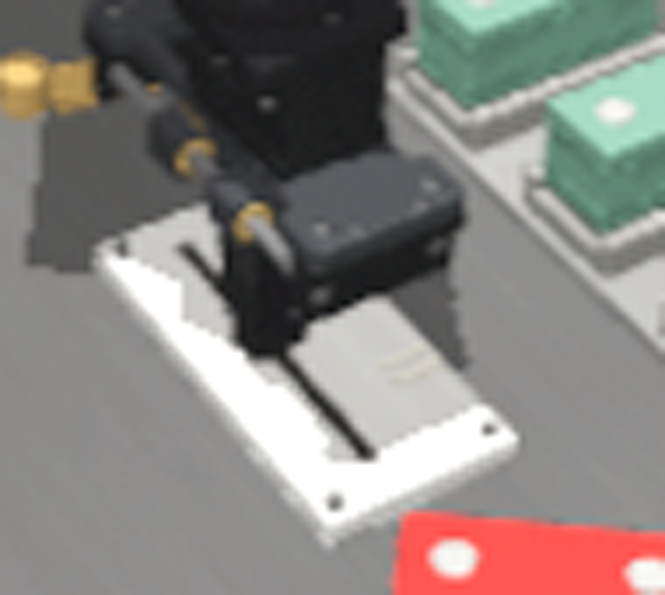

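The pointer is hidden behind the hand. I'll release, raise and check.

Call:
arm_command(
  deltas=[
    [0,0,1,0,0.8],
    [0,0,0,0,0.2],
    [0,0,0,0,0.2],
    [0,0,0,0,0.2],
    [0,0,0,0,0.2],
  ],
)

```text
time_s: 4.78
ee_pos: [0.4138, -0.1953, 0.0406]
ee_rot: [[-0.0, -1.0, 0.027], [0.0, 0.027, 1.0], [-1.0, 0.0, 0.0]]
force: [0.2, 0.0, 0.2]
opening: 0.0368
```

Call:
arm_command(
  deltas=[
    [-30,0,0,0,0.2],
    [-40,0,0,0,0.2],
    [-40,0,0,0,0.2],
    [-40,0,0,0,-0.3],
    [0,-40,0,0,-0.37],
  ],
)

```text
time_s: 5.2
ee_pos: [0.4521, -0.1967, 0.1991]
ee_rot: [[0.008, -1.0, 0.028], [-0.005, 0.028, 1.0], [-1.0, -0.009, -0.005]]
force: [1.0, -1.0, 0.8]
opening: 0.0462
```

Call:
arm_command(
  deltas=[
    [0,-40,0,0,-0.37],
    [0,-40,0,0,-0.37],
    [0,-40,0,0,-0.37],
    [0,-40,-10,0,-0.37],
    [0,0,0,0,-0.37],
  ],
)

```text
time_s: 5.62
ee_pos: [0.6188, -0.2116, 0.1896]
ee_rot: [[0.002, -1.0, 0.026], [-0.001, 0.026, 1.0], [-1.0, -0.002, -0.001]]
force: [0.4, 0.5, -0.2]
opening: 0.0651
```

```bash
python3 - <<'E'
from h import *
f=grab('side')
cv2.imwrite('pics/s3.png',cv2.resize(cv2.cvtColor(f['pixels'],cv2.COLOR_RGB2BGR)[225:310,235:330],None,fx=7,fy=7,interpolation=cv2.INTER_CUBIC))
f=grab('top')
cv2.imwrite('pics/t3.png',cv2.resize(cv2.cvtColor(f['pixels'],cv2.COLOR_RGB2BGR)[185:300,280:400],None,fx=5,fy=5,interpolation=cv2.INTER_CUBIC))
E
```

```text
(no output)
```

View pics/s3.png

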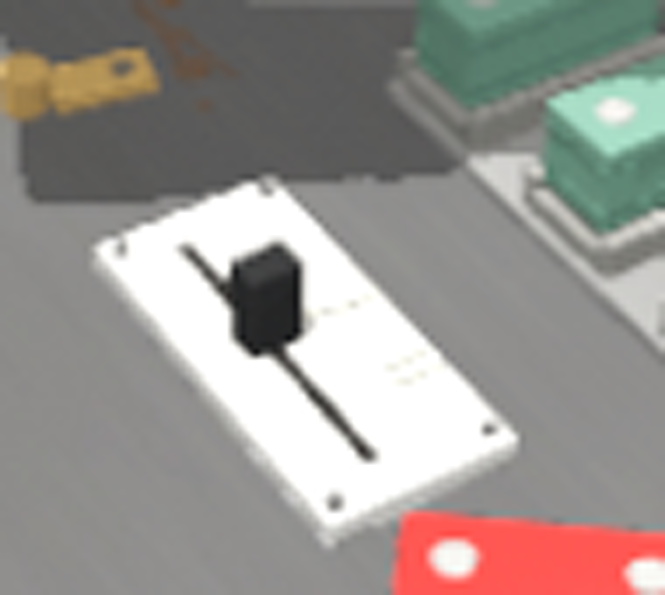

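View pics/t3.png

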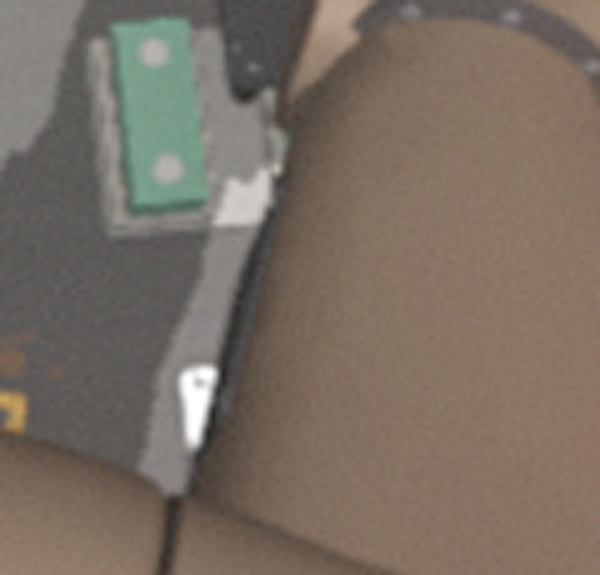

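The side crop shows the pointer at (315,315), in line with the single rib from (320,313) to (368,297). Next I'll descend on the pack in the middle dock.

```bash
python3 go.py 618 -211 48 87.9
```

```text
t 5.72 p [ 613.8 -210.4  189.3] zang 88.5 F [-1.3  0.3  0. ] open 0.0651 q6 [-0.43 -1.98]
tool delta [141.3  -4.5  -0.6]
twist 0.01
delta after twist [141.3  -4.3  -0.4]
```

Call:
arm_command(
  deltas=[
    [35,0,0.5,0.008,-0.37],
    [35,1,0,0,-0.37],
    [35,0,0,0,-0.37],
    [18,0,0,0,-0.37],
    [12,0,0,0,-0.37],
  ],
  squeeze=55,
)

```text
time_s: 6.13
ee_pos: [0.6103, -0.2096, 0.0534]
ee_rot: [[-0.004, -0.999, 0.035], [0.002, 0.035, 0.999], [-1.0, 0.004, 0.002]]
force: [0.5, -0.3, 0.1]
opening: 0.0653
```

```bash
python3 go.py 618 -211 48 87.9
```

```text
t 6.13 p [ 610.3 -209.6   53.4] zang 87.98 F [ 0.5 -0.3  0.1] open 0.0653 q6 [-0.43 -1.97]
tool delta [ 5.4 -7.7 -1.2]
twist 0.001
delta after twist [ 5.4 -7.7 -1.2]
```

Call:
arm_command(
  deltas=[
    [2,-4,-1,0,-0.37],
    [0,0,0,0,-0.37],
    [0,0,0,0,-0.37],
  ],
)

```text
time_s: 6.38
ee_pos: [0.617, -0.2117, 0.0551]
ee_rot: [[0.002, -0.999, 0.035], [-0.001, 0.035, 0.999], [-1.0, -0.002, -0.001]]
force: [-0.9, 0.4, 0.1]
opening: 0.0651
```

```bash
python3 go.py 618 -211 48 87.9
```

```text
t 6.38 p [ 617.  -211.7   55.1] zang 88.0 F [-0.9  0.4  0.1] open 0.0651 q6 [-0.43 -1.97]
tool delta [ 7.1 -1.   0.7]
twist 0.002
delta after twist [ 7.1 -1.   0.7]
```

Call:
arm_command(
  deltas=[
    [7,-1,0.5,0,-0.37],
    [0,0,0,0,-0.37],
    [0,0,0,0,0.2],
    [0,0,0,0,0.3],
    [0,0,0,0,0.3],
  ],
)

```text
time_s: 6.8
ee_pos: [0.6176, -0.2109, 0.0469]
ee_rot: [[0.0, -0.999, 0.035], [-0.0, 0.035, 0.999], [-1.0, -0.0, -0.0]]
force: [-0.2, -0.5, -0.3]
opening: 0.0504
```

Call:
arm_command(
  deltas=[
    [0,0,0,0,0.3],
    [0,0,0,0,0.3],
    [0,0,0,0,0.3],
  ],
)

```text
time_s: 7.05
ee_pos: [0.6176, -0.211, 0.0468]
ee_rot: [[0.0, -0.999, 0.035], [-0.0, 0.035, 0.999], [-1.0, -0.0, -0.0]]
force: [-1.1, -0.6, 2.6]
opening: 0.044
```

```bash
python3 go.py 618 -211 48 87.9
```

```text
t 7.05 p [ 617.6 -211.    46.8] zang 88.01 F [-1.1 -0.6  2.6] open 0.044 q6 [-0.43 -1.97]
tool delta [-1.2 -0.4 -0. ]
twist 0.002
delta after twist [-1.2 -0.4 -0. ]
```

Gripped at 44 mm. I'll pull up slowly.

Call:
arm_command(
  deltas=[
    [0,0,0,0,0.3],
    [-3,0,0,0,0.3],
    [-3,0,0,0,0.3],
    [-4,0,0,0,0.3],
    [-5,0,0,0,0.3],
  ],
)

```text
time_s: 7.47
ee_pos: [0.6173, -0.2108, 0.0617]
ee_rot: [[-0.001, -0.999, 0.035], [0.0, 0.035, 0.999], [-1.0, 0.001, 0.0]]
force: [1.0, 1.3, -2.6]
opening: 0.044
```

Call:
arm_command(
  deltas=[
    [-8,0,0,0,0.3],
    [-12,0,0,0,0.3],
    [-15,0,0,0,0.3],
    [-20,0,0,0,0.3],
    [0,0,0,0,0.3],
  ],
)

```text
time_s: 7.88
ee_pos: [0.6191, -0.2114, 0.1215]
ee_rot: [[0.006, -0.999, 0.035], [-0.003, 0.035, 0.999], [-1.0, -0.006, -0.002]]
force: [0.4, 0.8, -4.1]
opening: 0.0438
```

```bash
python3 go.py 618 -211 190 92.1; python3 - <<'E'
from m import *
f=grab('side','s4');packs(f)
E
```

```text
t 7.88 p [ 619.1 -211.4  121.5] zang 88.01 F [ 0.4  0.8 -4.1] open 0.0438 q6 [-0.43 -1.97]
tool delta [-68.5   0.7   0.2]
twist -0.071
delta after twist [-68.5   1.1   0.5]
px [201, 195, 35, 22] n 261 ztop 0.0663 c [423.4 173.2] size [ 53. 109.] long ang deg 164.6 mean [421.8 169.1  64.7]
px [294, 213, 58, 27] n 215 ztop 0.1473 c [ 594.9 -239. ] size [ 61.5 109.4] long ang deg 91.0 mean [ 590.6 -214.8  148. ]
```

View pics/s4.png

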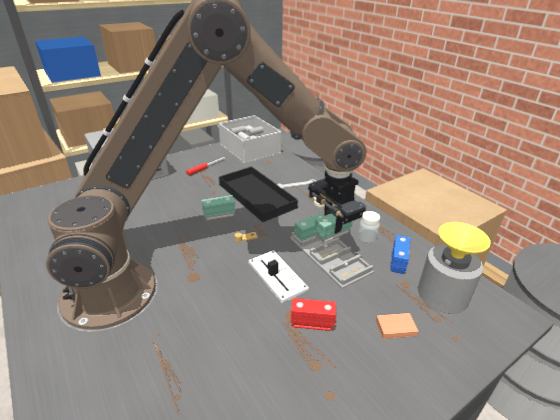

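Lifted; the held load is about 4 N. The middle dock at (330,252) is empty. Carrying the pack to the far (+y) end of the tray, target (602,309).

Call:
arm_command(
  deltas=[
    [-20,0,5,0,0.3],
    [-20,0,20,0,0.3],
    [0,0,32,-0.036,0.3],
    [0,0,35,-0.036,0.3],
    [0,0,35,0,0.3],
  ],
)

```text
time_s: 8.35
ee_pos: [0.6178, -0.0828, 0.1563]
ee_rot: [[0.0, -0.999, -0.038], [0.0, -0.038, 0.999], [-1.0, -0.0, 0.0]]
force: [0.5, 0.7, -4.6]
opening: 0.0436
```

Call:
arm_command(
  deltas=[
    [0,0,35,0,0.3],
    [0,0,35,0,0.3],
    [0,0,35,0,0.3],
    [0,0,35,0,0.3],
    [0,0,35,0,0.3],
  ],
)

```text
time_s: 8.77
ee_pos: [0.611, 0.0927, 0.156]
ee_rot: [[-0.001, -0.999, -0.037], [0.0, -0.037, 0.999], [-1.0, 0.001, 0.0]]
force: [1.2, -0.3, -3.6]
opening: 0.0438
```

Call:
arm_command(
  deltas=[
    [0,0,35,0,0.3],
    [0,0,35,0,0.3],
    [0,0,35,0,0.3],
    [0,0,35,0,0.3],
    [0,0,35,0,0.3],
  ],
)

```text
time_s: 9.18
ee_pos: [0.6044, 0.2676, 0.1559]
ee_rot: [[-0.001, -0.999, -0.037], [-0.0, -0.037, 0.999], [-1.0, 0.001, -0.0]]
force: [0.4, 0.1, -4.6]
opening: 0.0438
```

Call:
arm_command(
  deltas=[
    [0,0,20,0,0.3],
    [0,0,8,0,0.3],
    [0,0,0,0,0.3],
    [0,0,0,0,0.3],
  ],
)

```text
time_s: 9.52
ee_pos: [0.6038, 0.2933, 0.156]
ee_rot: [[-0.001, -0.999, -0.038], [-0.001, -0.038, 0.999], [-1.0, 0.001, -0.0]]
force: [1.0, -0.1, -4.1]
opening: 0.044
```

```bash
python3 go.py 602 309 46 92.1
```

```text
t 9.52 p [603.8 293.3 156. ] zang 92.16 F [ 1.  -0.1 -4.1] open 0.044 q6 [ 0.35 -1.25]
tool delta [110.    1.1  15.8]
twist 0.001
delta after twist [110.    1.2  15.7]
```

Call:
arm_command(
  deltas=[
    [25,1,15.5,0,0.3],
    [30,0,0,0,0.3],
    [25,0,0,0,0.3],
    [20,0,0,0,0.3],
    [5,0,0,0,0.3],
  ],
)

```text
time_s: 9.93
ee_pos: [0.6014, 0.307, 0.0482]
ee_rot: [[-0.005, -0.999, -0.036], [-0.002, -0.036, 0.999], [-1.0, 0.005, -0.002]]
force: [-0.3, -1.1, -3.4]
opening: 0.0435
```

Call:
arm_command(
  deltas=[
    [0,0,0,0,0.3],
    [3,0,0,0,0.3],
    [0,0,0,0,0.3],
  ],
)

```text
time_s: 10.18
ee_pos: [0.6032, 0.3089, 0.0498]
ee_rot: [[0.002, -0.999, -0.036], [0.001, -0.036, 0.999], [-1.0, -0.002, 0.001]]
force: [0.7, 0.2, -3.6]
opening: 0.0438
```

```bash
python3 go.py 602 309 43 92.1
```

```text
t 10.18 p [603.2 308.9  49.8] zang 92.09 F [ 0.7  0.2 -3.6] open 0.0438 q6 [ 0.38 -1.23]
tool delta [6.8 1.2 0.1]
twist -0.0
delta after twist [6.8 1.2 0.1]
```

Call:
arm_command(
  deltas=[
    [4,0,0,0,0.3],
    [0,0,0,0,0.3],
    [2,0,0,0,0.3],
    [0,0,0,0,0.3],
  ],
)

```text
time_s: 10.52
ee_pos: [0.6026, 0.3094, 0.0429]
ee_rot: [[0.001, -0.999, -0.037], [0.0, -0.037, 0.999], [-1.0, -0.001, 0.0]]
force: [-0.4, -0.1, -4.7]
opening: 0.0437
```

Call:
arm_command(
  deltas=[
    [1,0,0,0,0.3],
    [0,0,0,0,0.3],
  ],
)

```text
time_s: 10.68
ee_pos: [0.6026, 0.3094, 0.0429]
ee_rot: [[0.001, -0.999, -0.037], [0.0, -0.037, 0.999], [-1.0, -0.001, 0.0]]
force: [-2.1, -1.8, 5.9]
opening: 0.0437
```

Contact with the tray floor, and the force is now upward. Releasing.

Call:
arm_command(
  deltas=[
    [0,0,0,0,0],
    [0,0,0,0,-0.2],
    [0,0,0,0,-0.3],
    [0,0,0,0,-0.3],
    [0,0,0,0,-0.3],
  ],
)

```text
time_s: 11.1
ee_pos: [0.6025, 0.3094, 0.0416]
ee_rot: [[0.0, -0.999, -0.037], [0.0, -0.037, 0.999], [-1.0, -0.0, 0.0]]
force: [-0.7, 0.1, -0.8]
opening: 0.0613
```

Call:
arm_command(
  deltas=[
    [-30,0,0,0,-0.3],
    [-40,0,0,0,-0.3],
    [-40,0,0,0,-0.3],
    [0,0,-35,0,-0.3],
    [0,0,-35,0,-0.3],
  ],
)

```text
time_s: 11.52
ee_pos: [0.6056, 0.2402, 0.1543]
ee_rot: [[0.005, -0.999, -0.04], [0.002, -0.04, 0.999], [-1.0, -0.005, 0.001]]
force: [0.5, 0.9, -1.4]
opening: 0.062
```

Call:
arm_command(
  deltas=[
    [0,0,-35,0.035,-0.37],
    [0,0,-35,0.035,-0.37],
    [0,0,-35,0,-0.37],
    [0,0,-35,0,-0.37],
    [0,0,-35,0,-0.37],
  ],
)

```text
time_s: 11.93
ee_pos: [0.6027, 0.0628, 0.1517]
ee_rot: [[0.0, -0.999, 0.033], [0.0, 0.033, 0.999], [-1.0, -0.0, 0.0]]
force: [0.6, -0.6, -0.6]
opening: 0.0648
```

Call:
arm_command(
  deltas=[
    [0,0,-35,0,-0.37],
    [0,0,-35,0,-0.37],
    [0,0,-35,0,-0.37],
    [0,0,-35,0,-0.37],
    [0,0,-20,0,-0.37],
  ],
)

```text
time_s: 12.35
ee_pos: [0.5975, -0.0987, 0.1517]
ee_rot: [[0.0, -0.999, 0.034], [-0.0, 0.034, 0.999], [-1.0, -0.0, -0.0]]
force: [0.1, 0.2, -0.2]
opening: 0.0654
```

```bash
python3 go.py 620 -111 47 87.9;python3 - <<'E'
from m import *
f=grab('top','t5');packs(f);print();f=grab('side','s5');packs(f)
E
```

```text
t 12.35 p [597.5 -98.7 151.7] zang 88.03 F [ 0.1  0.2 -0.2] open 0.0654 q6 [-0.27 -1.81]
tool delta [104.7 -22.8 -11.5]
twist 0.002
delta after twist [104.7 -22.9 -11.4]
px [159, 210, 24, 43] n 553 ztop 0.0708 c [603.6 308.3] size [110.3  44.8] long ang deg 2.3 mean [601.7 307.9  68.2]
px [206, 280, 18, 9] n 78 ztop 0.066 c [435.5 193.8] size [44.4 15. ] long ang deg 74.2 mean [435.2 194.6  63.9]

px [229, 165, 31, 22] n 182 ztop 0.0702 c [601.3 307.8] size [111.7  50.8] long ang deg 4.2 mean [600.4 304.1  68.6]
px [189, 194, 33, 21] n 249 ztop 0.0663 c [388.1 207.8] size [ 49.8 108.2] long ang deg 160.4 mean [386.5 205.5  64.7]
px [294, 213, 36, 27] n 318 ztop 0.0741 c [ 620.8 -113.5] size [ 47.  110.3] long ang deg 178.8 mean [ 617.  -115.2   72.4]
```

View pics/t5.png

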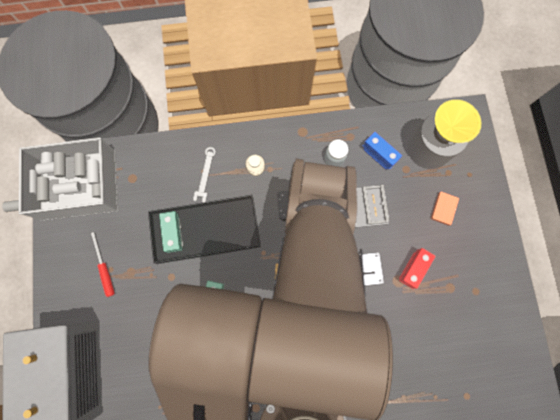

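The first pack sits in the tray at (170,232). The loose pack has been knocked to about (0.388, 0.208), so I'll remeasure it later. Now the pack in dock 1.

Call:
arm_command(
  deltas=[
    [0,-12,-6,0,-0.37],
    [15,-11,-5.5,0,-0.37],
    [30,0,0,0,-0.37],
    [30,0,0,0,-0.37],
    [0,0,0,0,-0.37],
  ],
)

```text
time_s: 12.87
ee_pos: [0.6181, -0.1062, 0.0717]
ee_rot: [[-0.007, -0.999, 0.032], [0.002, 0.032, 0.999], [-1.0, 0.007, 0.002]]
force: [-1.5, -0.3, -0.9]
opening: 0.0648
```

Call:
arm_command(
  deltas=[
    [0,0,0,0,-0.37],
    [0,0,0,0,-0.37],
  ],
)

```text
time_s: 13.03
ee_pos: [0.621, -0.1073, 0.078]
ee_rot: [[0.001, -0.999, 0.032], [-0.0, 0.032, 0.999], [-1.0, -0.001, -0.0]]
force: [0.3, 0.6, 0.6]
opening: 0.0654
```

```bash
python3 go.py 620 -111.5 47 87.9
```

```text
t 13.03 p [ 621.  -107.3   78. ] zang 88.15 F [0.3 0.6 0.6] open 0.0654 q6 [-0.28 -1.81]
tool delta [31.   0.9 -4.3]
twist 0.004
delta after twist [31.   0.9 -4.3]
```

Call:
arm_command(
  deltas=[
    [6,1,-4,0.004,-0.37],
    [12,0,0,0,-0.37],
    [11,0,0,0,-0.37],
    [0,0,0,0,-0.37],
    [0,0,0,0,-0.37],
  ],
)

```text
time_s: 13.45
ee_pos: [0.6189, -0.1116, 0.0468]
ee_rot: [[-0.001, -0.999, 0.037], [0.001, 0.037, 0.999], [-1.0, 0.001, 0.0]]
force: [0.6, 0.5, -0.0]
opening: 0.0653
```

```bash
python3 go.py 620 -111.5 47 87.9
```

```text
t 13.45 p [ 618.9 -111.6   46.8] zang 87.89 F [ 0.6  0.5 -0. ] open 0.0653 q6 [-0.28 -1.82]
tool delta [-0.2 -1.1  0.1]
twist -0.0
delta after twist [-0.2 -1.1  0.1]
```

Call:
arm_command(
  deltas=[
    [0,0,0,0,0.2],
    [0,0,0,0,0.3],
    [0,0,0,0,0.3],
    [0,0,0,0,0.3],
    [0,0,0,0,0.3],
  ],
)

```text
time_s: 13.87
ee_pos: [0.6194, -0.1116, 0.048]
ee_rot: [[0.001, -0.999, 0.037], [0.0, 0.037, 0.999], [-1.0, -0.001, 0.0]]
force: [0.3, 1.0, 2.1]
opening: 0.0438
```

Call:
arm_command(
  deltas=[
    [0,0,0,0,0.3],
    [0,0,0,0,0.3],
    [-3,0,0,0,0.3],
    [-3,0,0,0,0.3],
    [-4,0,0,0,0.3],
  ],
)

```text
time_s: 14.28
ee_pos: [0.6184, -0.1114, 0.0567]
ee_rot: [[-0.002, -0.999, 0.037], [0.001, 0.037, 0.999], [-1.0, 0.002, 0.001]]
force: [0.2, 0.3, -18.1]
opening: 0.044
```

Call:
arm_command(
  deltas=[
    [-5,0,0,0,0.3],
    [-8,0,0,0,0.3],
    [-12,0,0,0,0.3],
    [-15,0,0,0,0.3],
    [-20,0,0,0,0.3],
  ],
)

```text
time_s: 14.7
ee_pos: [0.6192, -0.1118, 0.1189]
ee_rot: [[0.0, -0.999, 0.037], [0.0, 0.037, 0.999], [-1.0, -0.0, 0.0]]
force: [0.3, -0.3, -4.9]
opening: 0.0434
```

Call:
arm_command(
  deltas=[
    [-20,0,0,0,0.3],
    [-20,0,5,0,0.3],
    [0,0,15,-0.037,0.3],
    [0,0,25,-0.036,0.3],
    [0,0,35,0,0.3],
  ],
)

```text
time_s: 15.12
ee_pos: [0.6189, -0.0319, 0.1584]
ee_rot: [[0.002, -0.999, -0.038], [-0.0, -0.038, 0.999], [-1.0, -0.002, -0.001]]
force: [0.5, 0.5, -5.8]
opening: 0.0441
```

```bash
python3 go.py 605 214 110 92.1
```

```text
t 15.12 p [618.9 -31.9 158.4] zang 92.17 F [ 0.5  0.5 -5.8] open 0.0441 q6 [-0.16 -1.77]
tool delta [ 48.2   4.7 246.3]
twist 0.001
delta after twist [ 48.4   4.9 246.2]
```

Call:
arm_command(
  deltas=[
    [0,1,35,0,0.3],
    [0,1,35,0,0.3],
    [0,1,35,0,0.3],
    [0,1,35,0,0.3],
    [0,1,35,0,0.3],
  ],
)

```text
time_s: 15.53
ee_pos: [0.6066, 0.1454, 0.1578]
ee_rot: [[0.0, -0.999, -0.038], [0.0, -0.038, 0.999], [-1.0, -0.0, 0.0]]
force: [0.5, 0.0, -4.8]
opening: 0.0437
```

Call:
arm_command(
  deltas=[
    [0,0,35,0,0.3],
    [0,0,25,0,0.3],
    [0,0,8,0,0.3],
    [0,0,0,0,0.3],
    [0,0,0,0,0.3],
  ],
)

```text
time_s: 15.95
ee_pos: [0.6045, 0.2111, 0.1576]
ee_rot: [[-0.0, -0.999, -0.038], [-0.0, -0.038, 0.999], [-1.0, 0.0, -0.0]]
force: [0.3, -0.6, -4.2]
opening: 0.0439
```

```bash
python3 go.py 605 214 45 92.1
```

```text
t 15.95 p [604.5 211.1 157.6] zang 92.19 F [ 0.3 -0.6 -4.2] open 0.0439 q6 [ 0.23 -1.38]
tool delta [112.6  -0.6   2.9]
twist 0.001
delta after twist [112.6  -0.6   2.9]
```

Call:
arm_command(
  deltas=[
    [25,0,3,0,0.3],
    [30,0,0,0,0.3],
    [25,0,0,0,0.3],
    [20,0,0,0,0.3],
    [5,0,0,0,0.3],
  ],
)

```text
time_s: 16.37
ee_pos: [0.6032, 0.212, 0.0504]
ee_rot: [[-0.005, -0.999, -0.035], [-0.001, -0.035, 0.999], [-1.0, 0.005, -0.001]]
force: [-18.0, -5.0, 32.2]
opening: 0.0439
```

Call:
arm_command(
  deltas=[
    [0,0,0,0,0.3],
    [0,0,0,0,0.3],
    [4,0,0,0,0.3],
    [0,0,0,0,0.3],
  ],
)

```text
time_s: 16.7
ee_pos: [0.6056, 0.2133, 0.0501]
ee_rot: [[0.002, -0.999, -0.036], [0.0, -0.036, 0.999], [-1.0, -0.002, 0.0]]
force: [-1.7, -3.7, 4.8]
opening: 0.0436
```

Call:
arm_command(
  deltas=[
    [2,0,0,0,0.3],
    [0,0,0,0,0.3],
  ],
)

```text
time_s: 16.87
ee_pos: [0.6057, 0.2133, 0.0501]
ee_rot: [[0.003, -0.999, -0.036], [0.0, -0.036, 0.999], [-1.0, -0.003, 0.0]]
force: [-8.8, -5.6, 23.9]
opening: 0.0438
```

Contact came at TCP z=0.050, so the pack slipped about 6 mm in the grip during the pull. Releasing and checking.

Call:
arm_command(
  deltas=[
    [-1,0,0,0,0],
    [0,0,0,0,-0.2],
    [0,0,0,0,-0.3],
    [0,0,0,0,-0.3],
    [0,0,0,0,-0.3],
  ],
)

```text
time_s: 17.28
ee_pos: [0.6049, 0.2139, 0.0476]
ee_rot: [[0.0, -0.999, -0.036], [0.0, -0.036, 0.999], [-1.0, -0.0, 0.0]]
force: [0.5, 0.3, -0.1]
opening: 0.0615
```

Call:
arm_command(
  deltas=[
    [-30,0,0,0,-0.3],
    [-40,0,0,0,-0.3],
    [-40,0,0,0,-0.3],
    [-20,0,0,0,-0.3],
    [0,-20,-30,0,-0.3],
  ],
)

```text
time_s: 17.7
ee_pos: [0.6255, 0.1885, 0.1832]
ee_rot: [[0.007, -0.999, -0.04], [0.002, -0.04, 0.999], [-1.0, -0.007, 0.002]]
force: [1.2, 0.2, -0.4]
opening: 0.0616
```

Call:
arm_command(
  deltas=[
    [0,-10,-40,0,-0.3],
    [0,0,-40,0,-0.3],
    [0,0,-40,0,-0.3],
    [0,0,-40,0,-0.3],
    [0,0,0,0,-0.3],
  ],
)

```text
time_s: 18.12
ee_pos: [0.6419, 0.019, 0.1774]
ee_rot: [[-0.0, -0.999, -0.032], [-0.001, -0.032, 0.999], [-1.0, 0.0, -0.001]]
force: [-0.4, 0.1, 0.5]
opening: 0.0621
```

```bash
python3 go.py;python3 - <<'E'
from m import *
f=grab('top','t6');packs(f);print();f=grab('side','s6');packs(f)
E
```

```text
t 18.12 p [641.9  19.  177.4] zang 91.82 F [-0.4  0.1  0.5] open 0.0621 q6 [-0.07 -1.67]
px [191, 205, 24, 43] n 520 ztop 0.0707 c [608.3 212.1] size [109.9  44.5] long ang deg 1.9 mean [607.4 212.   68.2]
px [159, 210, 24, 43] n 555 ztop 0.0703 c [604.4 308.4] size [110.8  45.4] long ang deg 3.0 mean [601.6 307.7  68.1]
px [201, 280, 18, 31] n 349 ztop 0.0672 c [393.7 168.9] size [124.1  80.7] long ang deg 74.0 mean [403.2 206.9  77.5]

px [229, 165, 44, 33] n 393 ztop 0.0702 c [603.9 260.3] size [111.  144.6] long ang deg 91.0 mean [602.6 253.7  68.5]
px [189, 194, 33, 21] n 253 ztop 0.0662 c [389.2 209.7] size [ 52.2 109.2] long ang deg 162.4 mean [387.1 205.1  64.6]
```

View pics/t6.png

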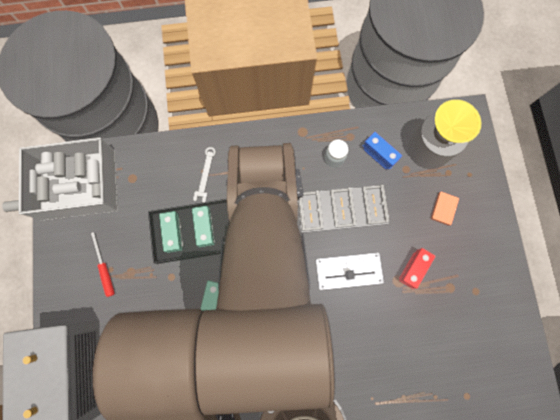

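View pics/s6.png

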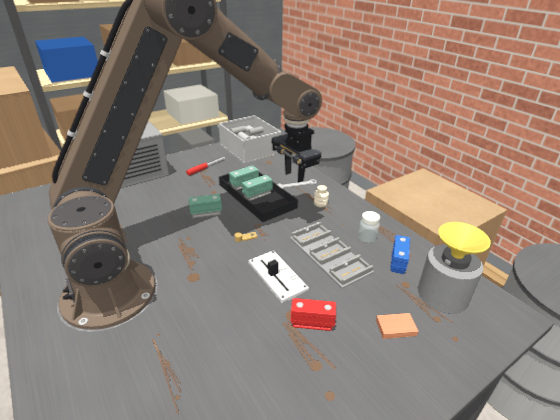

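The packs are flat at (0.608,0.212) and (0.604,0.308). The loose one is at about (0.390,0.210) with its long axis at about 162°. Going to it.

Call:
arm_command(
  deltas=[
    [0,0,0,0.088,-0.6],
    [0,0,0,0.088,-0.7],
    [0,0,0,0.088,-0.7],
    [0,0,0,0.083,-0.7],
    [0,0,0,0,-0.7],
  ],
)

```text
time_s: 18.63
ee_pos: [0.6416, 0.0268, 0.1775]
ee_rot: [[-0.0, -0.951, 0.308], [0.0, 0.308, 0.951], [-1.0, 0.0, 0.0]]
force: [0.3, 1.4, 0.7]
opening: 0.0805
```

```bash
python3 go.py 390 210 80 72
```

```text
t 18.63 p [641.6  26.8 177.5] zang 72.08 F [0.3 1.4 0.7] open 0.0805 q6 [-0.06 -1.32]
tool delta [ 97.6 295.7  96.9]
twist 0.001
delta after twist [ 97.5 295.9  96.5]
```

Call:
arm_command(
  deltas=[
    [0,30,10,0,-0.7],
    [0,33,11,0,-0.7],
    [0,33,11,0,-0.7],
    [0,33,11,0,-0.7],
    [0,33,11,0,-0.7],
  ],
)

```text
time_s: 19.05
ee_pos: [0.5023, 0.1277, 0.1776]
ee_rot: [[0.0, -0.953, 0.302], [0.0, 0.302, 0.953], [-1.0, 0.0, 0.0]]
force: [1.1, 1.3, 0.2]
opening: 0.0808
```

Call:
arm_command(
  deltas=[
    [0,33,11,0,-0.7],
    [0,33,11,0,-0.7],
    [0,33,11,0,-0.7],
    [0,30,9,0,-0.7],
    [0,0,0,0,-0.7],
  ],
)

```text
time_s: 19.47
ee_pos: [0.3895, 0.2079, 0.1777]
ee_rot: [[-0.002, -0.954, 0.299], [0.0, 0.299, 0.954], [-1.0, 0.002, -0.001]]
force: [-0.1, 0.9, 0.3]
opening: 0.0809
```

```bash
python3 go.py 390 210 80 72;python3 - <<'E'
from m import *
f=grab('side','s7');packs(f)
f=grab('top','t7');packs(f)
E
```

```text
t 19.47 p [389.5 207.9 177.7] zang 72.59 F [-0.1  0.9  0.3] open 0.0809 q6 [ 0.34 -0.93]
tool delta [97.7 -0.   2.2]
twist 0.01
delta after twist [97.7  0.2  2.1]
px [228, 165, 45, 33] n 394 ztop 0.0704 c [605.1 258.9] size [112.2 143.9] long ang deg 92.9 mean [602.5 253.2  68.6]
px [189, 194, 33, 21] n 251 ztop 0.0661 c [388.7 208.3] size [ 51.3 109.1] long ang deg 161.7 mean [387.  205.5  64.5]
px [191, 205, 24, 43] n 519 ztop 0.0704 c [608.6 212.3] size [110.6  44.6] long ang deg 1.8 mean [607.7 211.9  68.1]
px [159, 210, 24, 43] n 550 ztop 0.0706 c [604.1 308.4] size [110.3  45.1] long ang deg 2.6 mean [601.8 307.8  68.2]
px [208, 281, 16, 13] n 89 ztop 0.0668 c [423.5 179.9] size [64.9 29.1] long ang deg 75.2 mean [428.6 184.4  95.5]
```

View pics/s7.png

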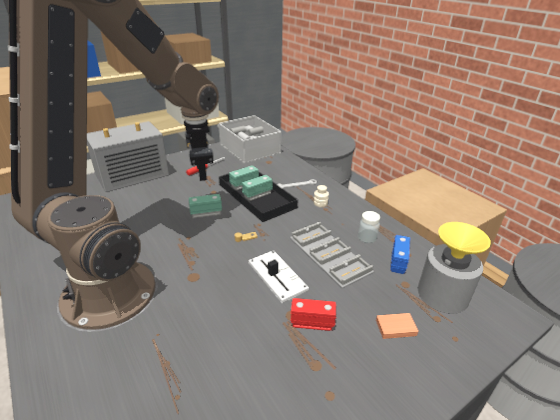

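The pack is still at (205,205)px in the side view, unobstructed. Descending.

Call:
arm_command(
  deltas=[
    [30,0,2,0.01,-0.7],
    [40,0,0,0,-0.7],
    [30,0,0,0,-0.7],
    [15,0,0,0,-0.7],
    [10,0,0,0,-0.7],
  ],
)

```text
time_s: 19.98
ee_pos: [0.3949, 0.207, 0.0504]
ee_rot: [[-0.002, -0.949, 0.314], [-0.001, 0.314, 0.949], [-1.0, 0.002, -0.001]]
force: [0.4, 0.5, -0.0]
opening: 0.081
```

Call:
arm_command(
  deltas=[
    [0,0,0,0,-0.7],
    [0,0,0,0,-0.7],
  ],
)

```text
time_s: 20.15
ee_pos: [0.3952, 0.2072, 0.0523]
ee_rot: [[-0.001, -0.949, 0.315], [-0.0, 0.315, 0.949], [-1.0, 0.001, -0.0]]
force: [-0.3, -0.3, -0.4]
opening: 0.0807
```

```bash
python3 go.py 390 210 40 72
```

```text
t 20.15 p [395.2 207.2  52.3] zang 71.65 F [-0.3 -0.3 -0.4] open 0.0807 q6 [ 0.33 -0.92]
tool delta [12.3  5.8  1. ]
twist -0.006
delta after twist [12.3  5.8  1. ]
```

Call:
arm_command(
  deltas=[
    [6,6,1,0,-0.7],
    [6,0,0,0,-0.7],
    [0,0,0,0,-0.2],
    [0,0,0,0,0.3],
    [0,0,0,0,0.3],
  ],
)

```text
time_s: 20.57
ee_pos: [0.3894, 0.2104, 0.0409]
ee_rot: [[0.0, -0.949, 0.315], [0.0, 0.315, 0.949], [-1.0, -0.0, 0.0]]
force: [-1.3, 0.5, 0.4]
opening: 0.0661
```

Call:
arm_command(
  deltas=[
    [0,0,0,0,0.3],
    [0,0,0,0,0.3],
    [0,0,0,0,0.3],
    [0,0,0,0,0.3],
    [0,0,0,0,0.3],
  ],
)

```text
time_s: 20.98
ee_pos: [0.3894, 0.2104, 0.0408]
ee_rot: [[0.001, -0.949, 0.315], [0.0, 0.315, 0.949], [-1.0, -0.001, 0.0]]
force: [-0.7, 0.4, 3.2]
opening: 0.0437
```

```bash
python3 go.py 390 210 40 72
```

```text
t 20.98 p [389.4 210.4  40.8] zang 71.63 F [-0.7  0.4  3.2] open 0.0437 q6 [ 0.35 -0.9 ]
tool delta [ 0.8 -0.7 -0.2]
twist -0.007
delta after twist [ 0.8 -0.7 -0.2]
```

Gripped at 43.7 mm. Lifting, turning, and carrying to the −y end of the tray, target (608,119).

Call:
arm_command(
  deltas=[
    [-10,0,0,0,0.3],
    [-30,0,0,0,0.3],
    [-40,0,0,0,0.3],
    [-40,0,0,-0.09,0.3],
    [-5,0,0,-0.09,0.3],
  ],
)

```text
time_s: 21.4
ee_pos: [0.3905, 0.2108, 0.1707]
ee_rot: [[0.006, -0.991, 0.136], [0.002, 0.136, 0.991], [-1.0, -0.006, 0.003]]
force: [0.7, 0.5, -3.8]
opening: 0.0441
```

Call:
arm_command(
  deltas=[
    [0,0,0,-0.09,0.3],
    [0,0,0,-0.087,0.3],
    [0,0,0,0,0.3],
  ],
)

```text
time_s: 21.65
ee_pos: [0.3888, 0.2101, 0.1656]
ee_rot: [[-0.0, -0.999, -0.04], [-0.0, -0.04, 0.999], [-1.0, 0.0, -0.0]]
force: [-1.0, -0.8, -3.8]
opening: 0.044
```

```bash
python3 go.py 608 118 50 92.1
```

```text
t 21.65 p [388.8 210.1 165.6] zang 92.3 F [-1.  -0.8 -3.8] open 0.044 q6 [ 0.35 -1.27]
tool delta [ 115.6 -215.4 -100.8]
twist 0.003
delta after twist [ 115.6 -215.7 -100.1]
```

Call:
arm_command(
  deltas=[
    [0,-30,-14,0,0.3],
    [0,-31,-14,0.003,0.3],
    [0,-31,-14,0,0.3],
    [0,-31,-14,0,0.3],
    [0,-31,-15,0,0.3],
  ],
)

```text
time_s: 22.07
ee_pos: [0.5465, 0.1438, 0.1649]
ee_rot: [[-0.002, -1.0, -0.03], [-0.0, -0.03, 1.0], [-1.0, 0.002, -0.0]]
force: [1.1, 0.3, -3.6]
opening: 0.0442
```

Call:
arm_command(
  deltas=[
    [0,-31,-15,0,0.3],
    [0,-30,-14,0,0.3],
    [0,0,0,0,0.3],
    [0,0,0,0,0.3],
    [0,0,0,0,0.3],
  ],
)

```text
time_s: 22.48
ee_pos: [0.6066, 0.1176, 0.1646]
ee_rot: [[-0.003, -1.0, -0.031], [-0.0, -0.031, 1.0], [-1.0, 0.003, 0.0]]
force: [-0.7, 0.2, -4.2]
opening: 0.0439
```

```bash
python3 go.py 608 118 50 92.1
```

```text
t 22.48 p [606.6 117.6 164.6] zang 91.78 F [-0.7  0.2 -4.2] open 0.0439 q6 [ 0.08 -1.52]
tool delta [114.6  -1.7   0.4]
twist -0.006
delta after twist [114.6  -1.4   0.4]
```

Call:
arm_command(
  deltas=[
    [25,-1,0,-0.005,0.3],
    [30,0,0,0,0.3],
    [30,0,0,0,0.3],
    [14,0,0,0,0.3],
    [0,0,0,0,0.3],
  ],
)

```text
time_s: 22.9
ee_pos: [0.6058, 0.1182, 0.0634]
ee_rot: [[-0.006, -0.999, -0.038], [-0.0, -0.038, 0.999], [-1.0, 0.006, -0.0]]
force: [-0.8, 0.5, -3.6]
opening: 0.0439
```

Call:
arm_command(
  deltas=[
    [0,0,0,0,0.3],
    [5,0,0,0,0.3],
    [0,0,0,0,0.3],
    [0,0,0,0,0.3],
  ],
)

```text
time_s: 23.23
ee_pos: [0.6087, 0.1179, 0.0626]
ee_rot: [[0.001, -0.999, -0.038], [0.0, -0.038, 0.999], [-1.0, -0.001, 0.0]]
force: [0.9, -0.0, -4.0]
opening: 0.044
```

```bash
python3 go.py 608 118 45 92.1
```

```text
t 23.23 p [608.7 117.9  62.6] zang 92.19 F [ 0.9 -0.  -4. ] open 0.044 q6 [ 0.08 -1.52]
tool delta [17.6  0.7  0.2]
twist 0.002
delta after twist [17.6  0.7  0.2]
```

Call:
arm_command(
  deltas=[
    [8,0,0,0,0.3],
    [4,0,0,0,0.3],
    [2,0,0,0,0.3],
    [0,0,0,0,0.3],
    [0,0,0,0,0.3],
  ],
)

```text
time_s: 23.65
ee_pos: [0.6084, 0.1177, 0.0474]
ee_rot: [[-0.0, -0.999, -0.038], [0.0, -0.038, 0.999], [-1.0, 0.0, 0.0]]
force: [0.2, -0.1, -4.4]
opening: 0.0439
```

Call:
arm_command(
  deltas=[
    [3,0,0,0,0.3],
    [0,0,0,0,0.3],
    [0,0,0,0,0.3],
  ],
)

```text
time_s: 23.9
ee_pos: [0.6088, 0.1178, 0.0448]
ee_rot: [[0.001, -0.999, -0.038], [0.0, -0.038, 0.999], [-1.0, -0.001, 0.0]]
force: [0.4, 0.1, -2.1]
opening: 0.0436
```

Touching at the expected height. Releasing.

Call:
arm_command(
  deltas=[
    [0,0,0,0,0],
    [0,0,0,0,-0.2],
    [0,0,0,0,-0.3],
    [0,0,0,0,-0.3],
    [0,0,0,0,-0.3],
  ],
)

```text
time_s: 24.32
ee_pos: [0.6085, 0.1177, 0.0447]
ee_rot: [[0.0, -0.999, -0.038], [0.0, -0.038, 0.999], [-1.0, -0.0, 0.0]]
force: [0.3, -1.0, -0.3]
opening: 0.0611
```

Call:
arm_command(
  deltas=[
    [-30,0,0,0,-0.3],
    [-40,0,0,0,-0.3],
    [-40,0,0,0,-0.3],
    [-25,0,0,0,-0.3],
    [0,0,-30,0,-0.3],
  ],
)

```text
time_s: 24.73
ee_pos: [0.6114, 0.0908, 0.1856]
ee_rot: [[0.009, -0.999, -0.042], [0.001, -0.042, 0.999], [-1.0, -0.009, 0.001]]
force: [1.8, -0.6, -0.1]
opening: 0.0619
```

Call:
arm_command(
  deltas=[
    [0,10,-40,0.03,-0.3],
    [0,20,-40,0.035,-0.3],
    [0,20,-40,0,-0.3],
    [0,20,-40,0,-0.3],
    [0,0,0,0,-0.3],
  ],
)

```text
time_s: 25.15
ee_pos: [0.5408, -0.0683, 0.1797]
ee_rot: [[-0.001, -1.0, 0.031], [-0.001, 0.031, 1.0], [-1.0, 0.001, -0.001]]
force: [1.2, 0.1, -0.2]
opening: 0.0617
```

```bash
python3 go.py 414 -197 150 88.4;python3 - <<'E'
from m import *
f=grab('top','t8');packs(f);print();f=grab('side','s8');packs(f)
cv2.imwrite('pics/s8b.png',cv2.resize(cv2.cvtColor(f['pixels'],cv2.COLOR_RGB2BGR)[225:310,235:330],None,fx=7,fy=7,interpolation=cv2.INTER_CUBIC))
E
```

```text
t 25.15 p [540.8 -68.3 179.7] zang 88.24 F [ 1.2  0.1 -0.2] open 0.0617 q6 [-0.25 -1.79]
tool delta [  30.   122.8 -132.6]
twist -0.003
delta after twist [  29.7  123.2 -132.2]
px [224, 202, 22, 42] n 535 ztop 0.0705 c [608.6 116.7] size [109.8  44.3] long ang deg 0.9 mean [606.2 116.3  68.1]
px [191, 205, 24, 43] n 523 ztop 0.0705 c [608.5 212.6] size [110.7  44.8] long ang deg 1.7 mean [607.1 211.8  68.2]
px [159, 210, 24, 43] n 551 ztop 0.0707 c [604.  308.4] size [109.4  45.2] long ang deg 2.9 mean [601.4 307.8  68.2]

px [229, 165, 58, 44] n 581 ztop 0.0702 c [602.9 147.9] size [372.2 125.9] long ang deg 87.3 mean [599.2 203.9  70. ]
```

View pics/t8.png

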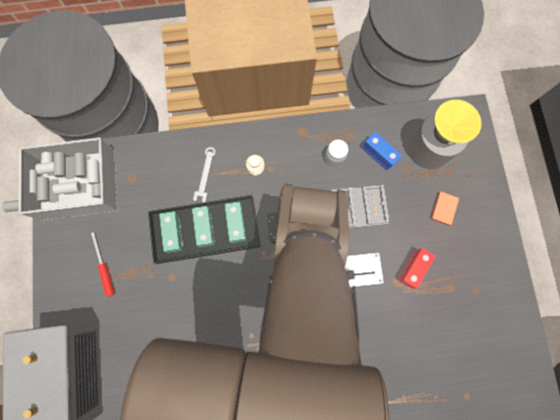

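View pics/s8b.png

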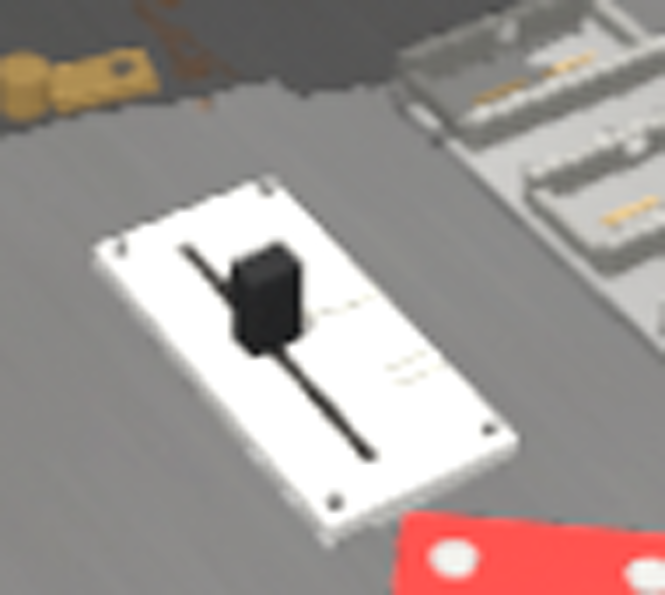

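All three packs are flat in the tray at (170,232), (203,227) and (235,222), with tops level. The selector is still at the single rib. Now the selector again.

Call:
arm_command(
  deltas=[
    [0,30,-33,-0.003,-0.3],
    [0,31,-33,0,-0.2],
    [0,31,-33,0,-0.2],
    [0,31,-33,0,-0.2],
    [0,0,0,0,-0.2],
  ],
  squeeze=20,
)

```text
time_s: 25.67
ee_pos: [0.4242, -0.1851, 0.1797]
ee_rot: [[-0.001, -1.0, 0.026], [-0.0, 0.026, 1.0], [-1.0, 0.001, -0.0]]
force: [1.3, 0.5, 0.3]
opening: 0.057
```

Call:
arm_command(
  deltas=[
    [0,0,0,0,-0.2],
    [0,0,0,0,-0.2],
  ],
)

```text
time_s: 25.83
ee_pos: [0.4279, -0.1822, 0.1798]
ee_rot: [[0.001, -1.0, 0.024], [-0.0, 0.024, 1.0], [-1.0, -0.001, -0.0]]
force: [-0.3, 0.4, -0.4]
opening: 0.0572
```

```bash
python3 go.py 414 -196 41 88.4
```

```text
t 25.83 p [ 427.9 -182.2  179.8] zang 88.65 F [-0.3  0.4 -0.4] open 0.0572 q6 [-0.54 -2.09]
tool delta [138.8  13.7 -14.1]
twist 0.004
delta after twist [138.8  13.5 -14.2]
```

Call:
arm_command(
  deltas=[
    [0,13,-14,0.004,-0.2],
    [15,0,0,0,-0.2],
    [35,0,0,0,-0.2],
    [25,0,0,0,-0.2],
    [0,0,0,0,-0.2],
  ],
)

```text
time_s: 26.25
ee_pos: [0.4135, -0.1943, 0.1012]
ee_rot: [[-0.005, -1.0, 0.025], [0.003, 0.025, 1.0], [-1.0, 0.005, 0.003]]
force: [0.3, -0.2, 0.6]
opening: 0.0572
```

Call:
arm_command(
  deltas=[
    [0,0,0,0,-0.2],
    [0,0,0,0,-0.2],
  ],
)

```text
time_s: 26.42
ee_pos: [0.4148, -0.1959, 0.1055]
ee_rot: [[0.001, -1.0, 0.026], [-0.0, 0.026, 1.0], [-1.0, -0.001, -0.0]]
force: [0.0, -0.4, 1.2]
opening: 0.0568
```

```bash
python3 go.py 414 -196 41 88.4
```

```text
t 26.42 p [ 414.8 -195.9  105.5] zang 88.51 F [ 0.  -0.4  1.2] open 0.0568 q6 [-0.59 -2.13]
tool delta [64.5  0.9 -0.1]
twist 0.002
delta after twist [64.5  0.8 -0.1]
```

Call:
arm_command(
  deltas=[
    [20,1,0,0,-0.2],
    [25,0,0,0,-0.2],
    [15,0,0,0,-0.2],
    [4,0,0,0,-0.2],
    [0,0,0,0,-0.2],
  ],
)

```text
time_s: 26.83
ee_pos: [0.4132, -0.1963, 0.041]
ee_rot: [[0.0, -1.0, 0.027], [-0.0, 0.027, 1.0], [-1.0, -0.0, -0.0]]
force: [-0.2, -0.5, 0.1]
opening: 0.0572
```

Call:
arm_command(
  deltas=[
    [0,0,0,0,-0.2],
    [0,0,0,0,0.4],
    [0,0,0,0,0.8],
    [0,0,0,0,0.8],
    [0,0,0,0,0.8],
  ],
)

```text
time_s: 27.25
ee_pos: [0.4129, -0.1965, 0.0411]
ee_rot: [[0.001, -1.0, 0.028], [-0.0, 0.028, 1.0], [-1.0, -0.001, -0.0]]
force: [0.5, 1.0, -0.3]
opening: 0.036
```

Call:
arm_command(
  deltas=[
    [0,0,0,0,0.8],
    [0,0,0,0,0.8],
    [0,0,0,0,0.8],
    [0,0,0,0,0.8],
  ],
)

```text
time_s: 27.58
ee_pos: [0.4127, -0.1963, 0.0407]
ee_rot: [[0.0, -1.0, 0.028], [0.0, 0.028, 1.0], [-1.0, -0.0, 0.0]]
force: [-1.1, 0.6, 2.6]
opening: 0.0199
```

```bash
python3 go.py 412.6 -241 41 88.4
```

```text
t 27.58 p [ 412.7 -196.3   40.7] zang 88.41 F [-1.1  0.6  2.6] open 0.0199 q6 [-0.59 -2.13]
tool delta [ -0.3  -1.1 -44.6]
twist 0.0
delta after twist [ -0.3  -1.1 -44.6]
```

Call:
arm_command(
  deltas=[
    [0,0,-11,0,0.8],
    [0,0,-11,0,0.8],
    [0,0,-11,0,0.8],
    [0,0,-11.5,0,0.8],
    [0,0,0,0,0.8],
  ],
)

```text
time_s: 28.0
ee_pos: [0.4115, -0.2432, 0.0407]
ee_rot: [[0.001, -1.0, 0.029], [-0.001, 0.029, 1.0], [-1.0, -0.001, -0.001]]
force: [0.3, -0.8, 5.5]
opening: 0.02
```

Call:
arm_command(
  deltas=[
    [0,0,0,0,0.8],
    [0,0,0,0,0.8],
  ],
)

```text
time_s: 28.17
ee_pos: [0.4115, -0.2417, 0.0407]
ee_rot: [[0.001, -1.0, 0.029], [-0.001, 0.029, 1.0], [-1.0, -0.001, -0.001]]
force: [-0.5, -2.2, 4.0]
opening: 0.0198
```

Position is good (y=-0.2417). Releasing and retreating.

Call:
arm_command(
  deltas=[
    [0,0,0,0,0.2],
    [0,0,0,0,0.2],
    [0,0,0,0,0.2],
    [0,0,0,0,0.2],
    [0,0,0,0,0.2],
  ],
)

```text
time_s: 28.58
ee_pos: [0.4114, -0.2406, 0.0405]
ee_rot: [[-0.0, -1.0, 0.028], [0.0, 0.028, 1.0], [-1.0, 0.0, 0.0]]
force: [-1.1, -0.1, 0.5]
opening: 0.0376
```

Call:
arm_command(
  deltas=[
    [-30,0,0,0,0.2],
    [-40,0,0,0,0.2],
    [-40,0,0,0,0.2],
    [-40,0,0,0,0.2],
    [0,-30,30,0,0.2],
  ],
)

```text
time_s: 29.0
ee_pos: [0.4414, -0.2161, 0.1973]
ee_rot: [[0.007, -0.999, 0.032], [-0.006, 0.032, 0.999], [-1.0, -0.008, -0.006]]
force: [1.4, -0.5, 0.5]
opening: 0.0378
```

Call:
arm_command(
  deltas=[
    [0,-20,35,0,0.2],
    [0,-20,35,0,0.2],
    [0,0,35,0,0.2],
    [0,0,35,0,0.2],
    [0,0,35,0,0.2],
  ],
)

```text
time_s: 29.42
ee_pos: [0.4863, -0.0365, 0.1904]
ee_rot: [[-0.0, -1.0, 0.028], [0.0, 0.028, 1.0], [-1.0, 0.0, 0.0]]
force: [1.1, -0.1, 0.4]
opening: 0.0384
```

Call:
arm_command(
  deltas=[
    [0,0,35,0,0.2],
    [0,0,35,0,0.2],
    [0,0,35,0,0.2],
    [0,0,0,0,0.2],
    [0,0,0,0,0.2],
  ],
)

```text
time_s: 29.83
ee_pos: [0.4892, 0.0681, 0.1905]
ee_rot: [[-0.0, -1.0, 0.024], [0.0, 0.024, 1.0], [-1.0, 0.0, 0.0]]
force: [0.3, -0.7, -1.2]
opening: 0.0378
```

```bash
python3 go.py;python3 - <<'E'
from m import *
f=grab('top','t9');packs(f);c=cloud(f)
cv2.imwrite('pics/t9b.png',cv2.resize(cv2.cvtColor(f['pixels'],cv2.COLOR_RGB2BGR)[245:300,305:395],None,fx=8,fy=8,interpolation=cv2.INTER_CUBIC))
q=c[255:295,310:395].reshape(-1,3);q=q[(q[:,2]>0.045)&(q[:,2]<.08)];print('grip',len(q),np.median(q,0))
f=grab('side','s9');
cv2.imwrite('pics/s9b.png',cv2.resize(cv2.cvtColor(f['pixels'],cv2.COLOR_RGB2BGR)[225:310,235:330],None,fx=7,fy=7,interpolation=cv2.INTER_CUBIC))
E
```

```text
t 29.83 p [489.2  68.1 190.5] zang 88.61 F [ 0.3 -0.7 -1.2] open 0.0378 q6 [ 0.   -1.54]
px [224, 202, 19, 22] n 274 ztop 0.071 c [633.9 117.2] size [60.7 43.9] long ang deg 1.4 mean [632.2 117.1  68.4]
px [191, 205, 21, 43] n 466 ztop 0.0708 c [608.5 212.4] size [109.6  44.4] long ang deg 1.9 mean [610.9 213.7  68.2]
px [159, 210, 24, 43] n 545 ztop 0.0707 c [604.1 308.5] size [110.4  45.4] long ang deg 1.8 mean [601.7 307.9  68.2]
grip 77 [ 0.41268866 -0.24023253  0.05953407]
```

View pics/s9b.png

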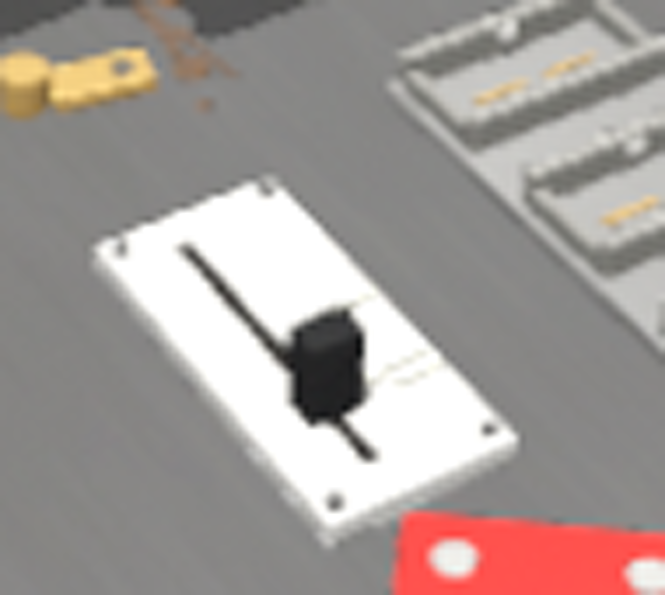

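View pics/t9.png

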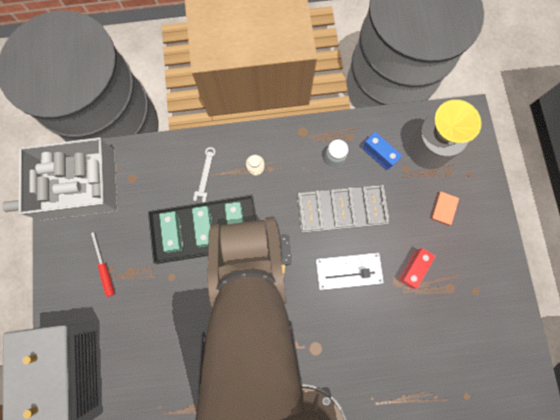

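```bash
python3 - <<'E'
from m import *
ims=[]
a=np.mean([grab('side')['pixels'][:,:,:].astype(float) for _ in range(4)],0)
f=grab('side')
p=a[262:292,270:305];g=p.min(2)
print(g[8:22,14:32].astype(int))
q=np.clip((g-150)*255/105,0,255).astype(np.uint8)
cv2.imwrite('pics/s10.png',cv2.resize(q,None,fx=18,fy=18,interpolation=cv2.INTER_CUBIC))
E
```

```text
[[ 60 160 240 255 255 255 255 255 230 149 133 133 133 134 135 135 135 134]
 [ 61  77 181 245 255 255 255 255 255 229 146 133 133 132 133 134 135 135]
 [ 62  60  95 227 255 255 255 255 255 255 227 138 133 132 132 133 134 135]
 [ 49  43  39 224 255 255 255 255 255 255 255 230 137 133 132 132 133 134]
 [ 37  35  34 224 255 255 255 255 255 255 255 255 214 136 133 132 132 133]
 [ 35  34  33 225 255 255 255 255 255 255 230 227 248 226 135 133 133 132]
 [ 33  33  83 229 255 255 255 255 231 222 243 255 255 248 187 133 133 132]
 [ 33  33  92 231 255 252 223 222 240 255 255 255 241 235 229 201 133 133]
 [ 34  32  72 227 255 234 242 255 255 255 230 221 246 255 255 248 200 133]
 [ 33  33  58 184 213 238 253 235 223 222 240 255 255 255 255 255 247 198]
 [ 33  33  61 158 233 255 255 253 248 255 255 255 255 255 255 255 255 247]
 [ 34  33  63 156 240 255 255 255 255 255 255 255 255 255 255 255 255 255]
 [ 33  33  88 219 255 255 255 255 255 255 255 255 255 255 255 255 255 255]
 [ 34 128 221 255 255 255 255 255 255 255 255 255 255 255 255 255 255 255]]
```

View pics/s10.png

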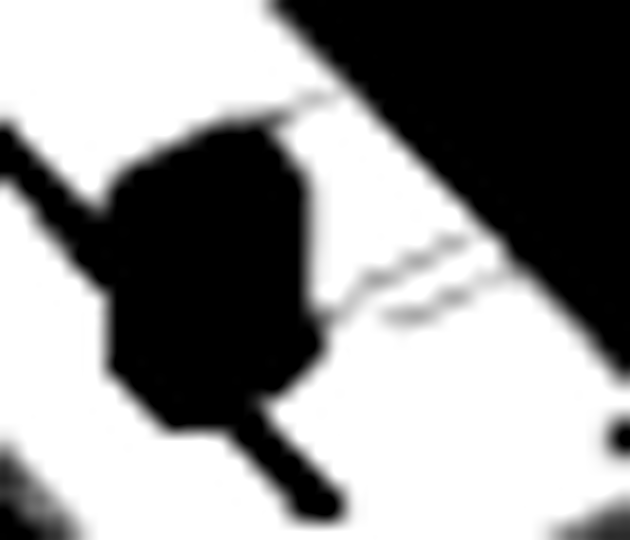

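The enlarged view shows the pointer at (330,320), midway between the two rib lines, which extrapolate to 296 and 346 there. Handing in.

```bash
python3 -c "
from h import *
print(arm.hand_in())"
```

```text
the job is handed in; nothing more can be done
None
```

The job is handed in at about 30 s. By my last camera checks, all three packs are in the tray and the selector is on standby. The hand-in itself reports no verdict.

- **Order followed:** I slid the selector to the single rib first, then pulled the two docked packs (the third dock was empty at the start). The loose pack had been knocked aside along the way, so I measured it again before picking it up. With all three in the tray, I slid the selector to the double rib.
- **Packs:** Their tops are level at about 0.068 m, matching packs standing upright on the floor. They sit near tray y of -0.095, 0 and +0.095 m. One slipped about 6 mm in the grip and landed with a brief 32 N push on the floor, but measured flat afterwards.
- **Last view:** The arm hid part of the third pack in the final picture; I had measured it fully just after placing it.
- **Selector:** The grip is at y ≈ -0.240 m against a target of about -0.242 m. The pointer looks midway between the two ribs to within roughly 2 mm.
- **Rest of the scene:** The gripper is clear of everything. I judged the bystanders only by eye in the final pictures, and none looked moved.

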